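# Load a phone main board into the test fixture and snap its cover shut

## Robot

A 6-joint arm with a two-finger parallel gripper is mounted at the origin on the work surface. World frame = base frame: x ahead of the robot, y to its left, z up, the work surface at z = 0. Lengths are in mm, angles in rad, forces in N, time in s.
With the tool pointing down it reaches from about 375 to 975 mm from the base axis. Payload 3.8 kg.
Tool frame: the origin (TCP) lies on the centre line of the jaws, within the pads' length; the fingertips stand 25 mm ahead of it and the grasp point (between the pads) lies 6 mm ahead of it; z points along the fingers, y is the line along which they close (so a half turn about z gives the same grasp; the last joint's range is limited). The gripper opens to 85 mm and grips with 20 to 120 N. Pads are 22 mm wide; open, the fingers measure 114 mm over their backs; the gripper's body (76 mm by 85 mm) begins 54 mm behind the grasp point. The pads swing forward as they close: fully open they stand 13 mm farther back than shut.
Start: joints at [-1.316, 0.264, 1.604, -0, 1.274, -0.037], TCP at [194.176, -646.462, 220.88] pointing down, gripper open.
Joint ranges: [-2.63, 2.63], [-0.94, 2.18], [0.31, 2.57], [-1.31, 4.45], [0, 2.66], [-2.55, 2.55]. Speed limits (rad/s): [2.57, 2.57, 3.14, 3.14, 3.14, 3.14].

## Interface

Orientations are given as a unit quaternion [x, y, z, w].
In Python, from rig import get_obs, grab_frame, get_calibration, close_job, masks_of gives the robot as it stands. The module is installed in compiled form; this text tells all that it offers.
- The arm moves only by the tool move_arm, never from a script. Its argument "targets" is a list of rows, each an object with "delta_rot": the turn, a rotation vector about the tool's x, y, z in rad, a list of three; "slide": the shift along the tool's x, y, z in cm, a list of three; "grip": the opening, from 0 (shut) to 1 (fully open). In form: [{"delta_rot": [wx, wy, wz], "slide": [x, y, z], "grip": grip}, ...]. A call has 1 to 5 rows; each row shifts and turns the commanded pose from where the row before left it, along the tool's axes as they then stand; what a row does not reach is not made up. A row lasts 1/8 s, in which the tool goes at most 62.5 mm and 10.7 degrees, less where a joint would pass 70% of its speed; a pose out of reach is approached as far as the arm can. A call with a gripper value outside its range is refused whole. The fingers move at their own pace and stop on an object; "force" is the grip in N (left out, the last holds). Time passes only in rows, so rows that do not move let the fingers close. It gives the time, the measured TCP pose, the force, the opening and the grip force at its end, in the units of the state.
- get_obs(): the state, without advancing time (a new reading comes with each control period).
- grab_frame(name): name is "side" or "top"; returns the picture (420x560x3 uint8, red, green, blue); there is no depth.
- get_calibration(name): a dict with "intrinsics" (3x3 intrinsics, pixels), "R" (3x3) and "t" (3): a world point X has camera coordinates R X + t. Camera axes: x right, y down, z forward; pixel columns grow to the right and rows downward; lengths in mm; the calibration is good to about 2 mm. A picture is of the moment at which its call begins. get_calibration takes no time and is no camera call.
- close_job(): hands the job in; it is judged then, once.
Trained networks look in the newest picture that a camera, given by its name, has taken for a name from the list of things; names that differ only in an ending like _2 or _b are one class to them, and where a whole thing is asked for, a point or a joint stands for the part that bears it (a point fixed in the world has none). Each returns a list of dicts, best first, with "conf" (0 to 1); they miss things now and then, are a little off and sometimes report something else, mostly with a low value. They report only what shows in the picture. A call takes as long as a camera call. They do not tell look-alikes from the thing itself.
- masks_of(camera, target): "mask" (420x560 bool, what is visible of it) and "box" ([left, top, right, bottom] in pixels, round what is visible of it).
The state is a dict: "time": time; "joint_positions": joint angles; "joint_vel": joint speeds; "joint_torque": joint torques, N m; "ee_pos": TCP position; "tcp_rot": TCP orientation; "force": force on the tool from outside, world axes, zero at the start; "torque": the same for the moment, N m; "width": finger opening in mm; "grasp_force": force on a finger pad.
Only numpy, scipy, OpenCV 4.12 (cv2) and the standard library are available. Lean on these libraries where they do the work, as an engineer would, in place of code of your own. Each camera call takes 0.05 s, during which the arm holds its last target. There are 200 camera calls.

## Task

Set up the big phone main board (the one with the stepped corner) for testing: lay it face up and flat in the nest of the test fixture, its stepped corner at the filled-in corner of the nest. Then swing the hinged cover over and press its free edge down until the two spring catches snap over it and hold it fully shut, and leave it so. Leave the other board and the rest of the things on the bench where they are.

Things in the scene. Friction and masses are not known exactly. Their poses are not given: they have to be found in the camera images.
- board: Phone main board, dark green with steel cans, 104 (x) x 44 (y) x 6 mm, 50 g, face up on a rest. Its +x, +y corner is cut away: a step 30 mm along x, 14 mm along y. The long edges are straight from x = -52 to +22 mm: grip across y (44 mm) near the middle. Origin: centre of the underside of the full rectangle; z up.
- board_step (a point): On the top of the board's narrow tongue beside the stepped corner, at (37, -7, 6) mm in the board's frame: tells which end is which.
- rest_a: Rest that carries the main board: white plate 120 x 60 x 4 mm with two grey bars across it, their tops 20 mm above the table, 34 mm either side of the middle along its x, each 16 mm wide. Between them, 26 mm either way, the space under the board is free down to 4 mm above the table, for the fingertips. Origin: centre of the underside, on the table. Its place swaps with rest_b.
- rest_b: A like rest that carries the other, smaller board. The rests stand 0.12 m or more apart, centre to centre. Origin: centre of the underside, on the table.
- fixture: Test fixture, fixed: black base, 162 mm along x, 120 mm along y, top 28 mm above the table. Origin: on the table under the nest's centre; x towards the hinge, where the cover stands open. Two steel spring catches, upright hooks 16 mm wide with tops 56 mm above the table, stand at the base's front (x = -78 mm), at y = -40 and +40 mm.
- nest (a point): Where the board's origin must lie: nest centre on its ledges, 33 mm above the table, 5 mm above the base. Axes as the fixture's. The board's x goes along the nest's x, its stepped corner to the filled-in +x, +y corner. 2 mm play each side; walls rise 4 mm above the ledges. Both long sides are open from x = -40 to +24 mm for the fingers, whose tips may go 4 mm below the ledges.
- cover (a joint): Cover angle, rad: 0 shut, grows as it opens; starts 1.6 to 1.85 (upright or leaning a little back). The stiff hinge keeps it at any angle; about 1 to 3 N at the free edge move it. Near 0.09 its lips meet the catches; 10 to 15 N at cover_press pushes it past them, then it snaps to 0 and is held. Not pushed past, it stays ajar at 0.04 or more.
- cover_hinge (a point): Middle of the hinge axis (its y), 72 mm from the nest's centre along the nest's +x, 46 mm above the table. Turns with the cover; axes as the nest's when shut. Cover: aluminium frame 8 mm thick (4 mm either side of the axis), 104 mm wide, free edge 142 mm from the axis, mid-edge tab 30 mm wide out to 160 mm. Window 38 to 108 mm from the axis, 60 mm wide; solid from 108 to 142 mm.
- cover_press (a point): Where to push and press: outer face of the cover (upper when shut), middle of its solid front bar, at (-125, 0, 4) mm in the frame of cover_hinge. Turns with the cover; its z points out of the outer face. Behind the open cover the bench is free for 80 mm.
- spare_board: Smaller plain rectangular board, 84 x 34 x 6 mm, with a round black part at one end, on the other rest; to be left. Origin: centre of its underside.
- phone: Phone 146 x 71 x 8 mm lying on the bench; bystander. Origin: centre of its underside.
- screwdriver: Red-handled screwdriver 160 mm long lying on the bench; bystander.
- tweezers: Steel tweezers 120 mm long, 7 mm high, lying between the rests and the fixture; bystander. Origin: middle, on the bench.
- dish: Shallow yellow dish 90 mm across, 18 mm high; bystander. Origin: centre of its underside.
- flux_bottle: Small white bottle, 32 mm across, 85 mm high, standing; bystander. Origin: centre of its underside.
Things that resemble listed ones, but are neither listed nor needed, are in the scene too. Of the things shaped like the fixture, the black one is meant. Leave any blue or turquoise look-alike of the board alone.

How it is judged (in metres and radians):
On the way, in this order (a step that is already met when the one before it is completed fails the run):
1. the main board lies home in the nest, let go of, with the cover still open (x of board in the frame of nest between -0.0045 and 0.0045 m and y of board in the frame of nest between -0.0045 and 0.0045 m and z of board in the frame of nest between -0.0025 and 0.0025 m and x of board_step in the frame of nest above 0.025 m and angle between the x axis of board and the x axis of nest, either way round below 0.09 rad and angle between board's own z axis and vertical below 0.05 rad and contact force between the fingers and board below 0.1 N and value of joint cover above 0.3 rad), for 0.2 s.
2. the cover is pressed past the catches and fully shut (x of board in the frame of nest between -0.0045 and 0.0045 m and y of board in the frame of nest between -0.0045 and 0.0045 m and z of board in the frame of nest between -0.0025 and 0.0025 m and x of board_step in the frame of nest above 0.025 m and angle between the x axis of board and the x axis of nest, either way round below 0.09 rad and angle between board's own z axis and vertical below 0.05 rad and value of joint cover below 0.03 rad), for 0.3 s.
At the end, for the whole second after the job is handed in: The main board lies flat in the nest (within 4.5 mm along x and y, 2.5 mm in height, tilt under 0.05 rad, turned under 0.09 rad), stepped corner at the nest's filled-in corner; the cover is held shut, angle under 0.03 rad. No other thing has been moved by more than 30 mm (all of step 2); the robot touches nothing.
It fails at once if the other board is disturbed (moved by more than 30 mm) (distance of spare_board from where it was at the start of the episode above 0.03 m).
It fails at once if another loose thing on the bench is disturbed (moved by more than 30 mm) (distance of any of phone, screwdriver, tweezers, dish, flux_bottle from where it was at the start of the episode above 0.03 m).
It also fails if it takes over 54 s, if anything falls off the work surface, if the arm or the gripper's body presses on something with over 40 N, if the wrist force passes 120 N, or if a joint passes its speed limit or range.

## Working session

There is one attempt and no reset: what is moved stays moved. The work goes in short steps, Python scripts to look and compute and a tool call to move; the robot and the scene stay as the last step left them, time stands still between calls to the robot, and variables do not carry over. Pictures are saved under pics/ and viewed, at most 10 in all, crops included, and the job is handed in when it is done.

Besides the shell and the picture viewer there is one more tool, called after ">>>" in YAML: its name, and indented under it one key for each argument. move_arm: Moves the arm, as the interface text tells. Its arguments: {"type":"object","properties":{"targets":{"type":"array"},"force":{"type":"number"}},"required":["targets"]}

```bash
mkdir -p pics; ls
python3 - <<'E'
from rig import *
import cv2,numpy as np
for c in ("top","side"):
    im=grab_frame(c); cv2.imwrite(f"pics/{c}0.png",im[:,:,::-1])
    k=get_calibration(c); print(c,np.round(k["intrinsics"],1).tolist(),np.round(k["R"],4).tolist(),np.round(k["t"],1).tolist())
    for n in ("board","spare_board","rest_a","fixture","cover","tweezers","flux_bottle","dish","phone","screwdriver"):
        print(n,[(round(d["conf"],2),[int(v) for v in d["box"]],int(d["mask"].sum())) for d in masks_of(c,n)])
s=get_obs();print(s)
E
```

```text
pics
top [[432.7, 0.0, 275.8], [0.0, 432.7, 211.2], [0.0, 0.0, 1.0]] [[-0.0039, -1.0, -0.0061], [-0.9952, 0.0045, -0.098], [0.098, 0.0056, -0.9952]] [-102.2, 490.6, 1346.5]
board [(0.78, [287, 168, 318, 191], 402), (0.68, [406, 208, 434, 239], 405), (0.66, [330, 197, 350, 230], 404), (0.27, [145, 192, 174, 234], 743)]
spare_board [(0.63, [340, 258, 351, 268], 85), (0.58, [280, 214, 304, 232], 283)]
rest_a [(0.85, [278, 173, 316, 200], 189), (0.61, [273, 209, 313, 237], 410)]
fixture [(0.67, [144, 195, 176, 233], 694), (0.62, [147, 192, 222, 233], 2540), (0.62, [104, 292, 165, 334], 2252), (0.59, [220, 127, 250, 147], 593)]
cover [(0.64, [109, 291, 161, 332], 1246)]
tweezers [(0.58, [249, 193, 249, 193], 1), (0.44, [286, 171, 320, 195], 418)]
flux_bottle [(0.65, [338, 257, 354, 270], 104)]
dish [(0.86, [222, 129, 249, 149], 541)]
phone [(0.75, [290, 127, 340, 156], 980)]
screwdriver [(0.56, [146, 197, 175, 230], 603), (0.52, [370, 172, 381, 222], 249), (0.5, [287, 167, 317, 194], 433)]
side [[533.3, 0.0, 281.3], [0.0, 533.3, 206.8], [0.0, 0.0, 1.0]] [[0.9956, -0.0938, -0.0004], [-0.04
[... 755 characters left out ...]
sitions': array([-1.31588911e+00,  2.63860105e-01,  1.60397968e+00,  4.06807761e-05,
        1.27369264e+00, -3.69225546e-02]), 'joint_vel': array([ 1.96371950e-03,  1.14837441e-03, -8.85122357e-04, -3.29141116e-04,
       -2.04635234e-05, -1.29606930e-03]), 'joint_torque': array([ 1.52631543e-03, -5.15083194e+01, -3.67728996e+01,  6.13433417e-05,
        9.36268734e-04,  3.94642143e-06]), 'ee_pos': array([ 194.2004183 , -646.47073161,  220.91762169]), 'tcp_rot': array([9.89374163e-01, 1.45391763e-01, 2.26096732e-05, 2.78192922e-05]), 'force': array([0.08016901, 0.46366869, 0.21945785]), 'torque': array([ 0.01463245, -0.00474786,  0.01764952]), 'grasp_force': 0.0, 'width': 85.25265861798106}
```

Run:
```python
import cv2
a=cv2.imread("pics/top0.png")[115:345,95:445]; cv2.imwrite("pics/topc.png",cv2.resize(a,(798,524),interpolation=cv2.INTER_CUBIC))
b=cv2.imread("pics/side0.png")[95:360,160:410]; cv2.imwrite("pics/sidec.png",cv2.resize(b,(566,600),interpolation=cv2.INTER_CUBIC))
```

```text
(no output)
```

View pics/topc.png

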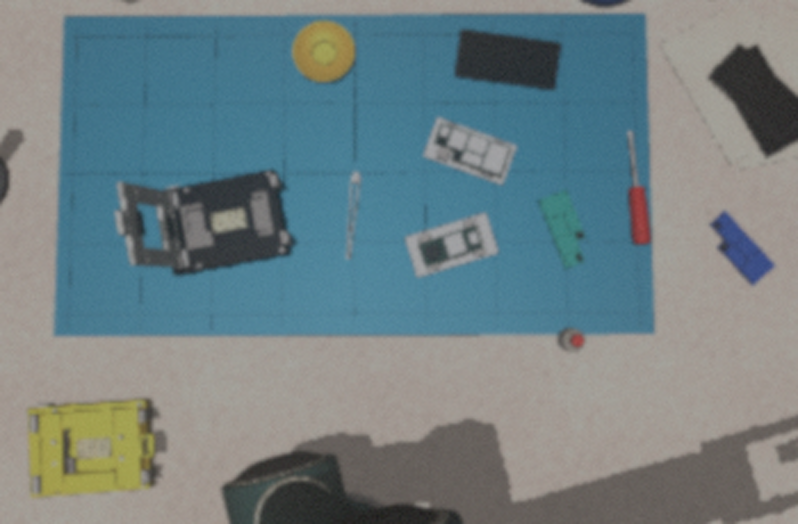

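View pics/sidec.png

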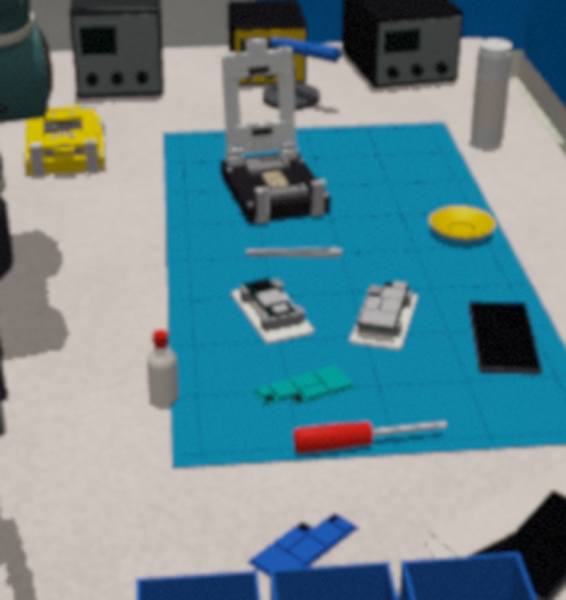

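Run:
```python
import cv2,numpy as np
im=cv2.imread("pics/top0.png"); s=cv2.imread("pics/side0.png")
f=lambda i,r0,r1,c0,c1,w,h:cv2.resize(i[r0:r1,c0:c1],(w,h),interpolation=cv2.INTER_CUBIC)
a=f(im,162,242,270,325,400,582); b=f(s,212,252,255,350,400,168)
c=f(im,182,242,140,230,400,267)
d=np.vstack([b,c,np.zeros((147,400,3),np.uint8)])
cv2.imwrite("pics/crop1.png",np.hstack([a,d]))
```

```text
(no output)
```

View pics/crop1.png

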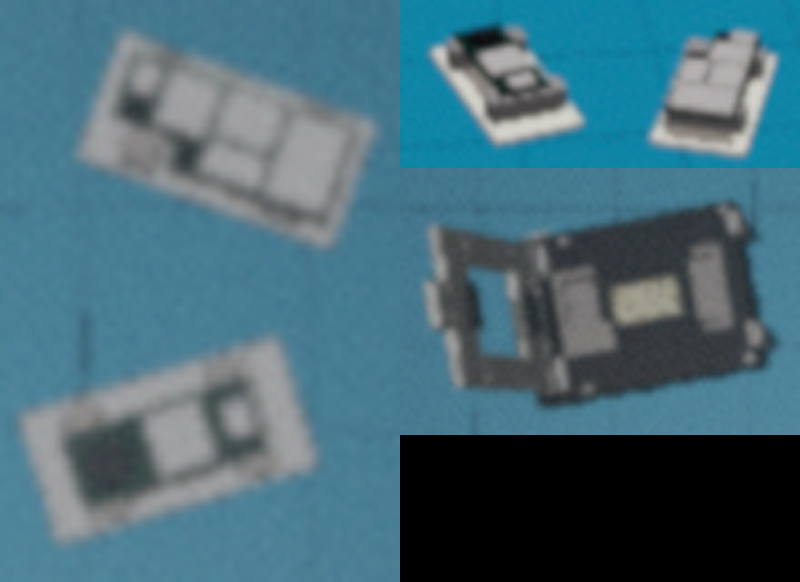

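```bash
cat > h.py <<'E'
from rig import get_obs,grab_frame,get_calibration,masks_of
import cv2,numpy as np
from scipy.optimize import minimize
CAL={c:get_calibration(c) for c in("top","side")}
def proj(c,X):
    k=CAL[c];p=(np.asarray(X,float)@np.array(k["R"]).T+k["t"])@np.array(k["intrinsics"]).T
    return p[:,:2]/p[:,2:]
def ray(c,uv,z):
    k=CAL[c];R=np.array(k["R"]);d=R.T@np.linalg.inv(k["intrinsics"])@np.array([*uv,1.]);o=-R.T@k["t"]
    return o+d*(z-o[2])/d[2]
def place(P,x,y,a):
    P=np.asarray(P,float);c,s=np.cos(a),np.sin(a)
    return np.c_[x+c*P[:,0]-s*P[:,1],y+s*P[:,0]+c*P[:,1],P[:,2]]
def samp(I,uv): return cv2.remap(I,uv[:,0].astype(np.float32).reshape(1,-1),uv[:,1].astype(np.float32).reshape(1,-1),cv2.INTER_LINEAR)[0]
def rect(x0,x1,y0,y1,z): return [(x0,y0,z),(x1,y0,z),(x1,y1,z),(x0,y1,z)]
def edge(c,I,P,pose,d=1.2,n=30,sides=None,close=True):
    """mean of outside minus inside along a ccw polygon"""
    P=np.asarray(P,float);out=[]
    for i in sides if sides is not None else range(len(P)):
        a,b=P[i],P[(i+1)%len(P)];t=np.linspace(.08,.92,n)[:,None];L=a+(b-a)*t
        nrm=np.array([(b-a)[1],-(b-a)[0],0]);nrm/=np.linalg.norm(nrm)
        u=proj(c,place(L,*pose));v=proj(c,place(L+nrm,*pose))-u
        # image normal to edge
        e=u[-1]-u[0];m=np.array([-e[1],e[0]]);m/=np.linalg.norm(m);m*=np.sign((v@m).mean())
        out.append((samp(I,u+d*m)-samp(I,u-d*m)).mean())
    return np.array(out)
def fit(f,x0,step):
    S=np.vstack([x0,x0+np.diag(step)]);r=minimize(lambda p:-f(p),x0,method="Nelder-Mead",options=dict(initial_simplex=S,xatol=.02,fatol=1e-4))
    return r.x,-r.fun
E
python3 - <<'E'
from h import *
T=cv2.GaussianBlur(cv2.imread("pics/top0.png"),(0,0),.7).astype(np.float32);S=cv2.GaussianBlur(cv2.imread("pics/side0.png"),(0,0),.7).astype(np.float32)
# rest plates (BGR red channel: white vs blue mat)
for nm,uv in(("A",(300.5,181)),("B",(293,222.5))):
    x,y,_=ray("top",uv,4); print(nm,x,y)
    for c,I in(("top",T),("side",S)):
        best=max((fit(lambda p:-edge(c,I[:,:,2],rect(-60,60,-30,30,4),(p[0],p[1],p[2]/100)).mean(),np.array([x,y,a]),[6,6,10]) for a in(60,80,100,120,135,50)),key=lambda r:r[1]);print(c,best)
x,y,_=ray("top",(195,213),28);print("fix",x,y)
G=T[:,:,0]
for a in(80,95,110):
  print(fit(lambda p:edge("top",G,rect(-81,81,-60,60,28),(p[0],p[1],p[2]/100)).mean(),np.array([x,y,a]),[6,6,10]))
  print(fit(lambda p:edge("side",S[:,:,0],rect(-81,81,-60,60,28),(p[0],p[1],p[2]/100),sides=[1,3,0]).mean(),np.array([x,y,a]),[6,6,10]))
for n,uv in(("catchL",(((735-400)/4.444+140),((215-168)/4.444+182))),("catchR",((762-400)/4.444+140,(340-168)/4.444+182))): print(n,ray("top",uv,56))
print("label",ray("top",((647-400)/4.444+140,(298-168)/4.444+182),30))
E
```

```text
A 589.879544327986 -184.2847232609097
top (array([ 590.05211204, -184.63034581,  120.71145775]), np.float64(48.22801208496094))
side (array([ 592.23126195, -188.16027909,  119.40973693]), np.float64(77.46097564697266))
B 455.490020148291 -158.98690909165177
top (array([ 456.65288344, -157.91131223,  186.07826137]), np.float64(54.73222351074219))
side (array([ 458.58331478, -161.78692594,  186.05199159]), np.float64(76.90592193603516))
fix 485.19098658674943 151.11314473750056
(array([474.75487934, 149.55495929,  86.87956346]), np.float64(13.703897476196289))
(array([495.78084623, 117.40483612, 174.53240466]), np.float64(51.91331481933594))
(array([487.30132172, 154.95568555, 175.62126758]), np.float64(41.71609115600586))
(array([478.20661988, 155.66798407, 104.5587377 ]), np.float64(10.33469009399414))
(array([487.48971593, 155.4893612 , 175.37791249]), np.float64(41.807804107666016))
(array([494.66633966, 116.94500947, 172.97100233]), np.float64(51.95866012573242))
catchL [545.99684939  83.19930905  56.        ]
catchR [458.26699206  63.56814126  56.        ]
label [490.53048018 148.97169349  30.        ]
```

```bash
cat >> h.py <<'E'
def box(x0,x1,y0,y1,z): return np.array(rect(x0,x1,y0,y1,z)+[(x0,y0,z)])
def draw(img,c,lines,r,k):
    r0,r1,c0,c1=r;o=cv2.resize(img[r0:r1,c0:c1],None,fx=k,fy=k,interpolation=cv2.INTER_CUBIC)
    for L,col in lines:
        u=(proj(c,L)+.5-[c0,r0])*k-.5;cv2.polylines(o,[np.round(u*8).astype(np.int32)],False,col,1,cv2.LINE_AA,3)
    return o
def cover(th):
    def q(P): 
        P=np.asarray(P,float);c,s=np.cos(th),np.sin(th)
        return np.c_[72+c*P[:,0]+s*P[:,2],P[:,1],46-s*P[:,0]+c*P[:,2]]
    return q
E
python3 - <<'E'
from h import *
Ti=cv2.imread("pics/top0.png");Si=cv2.imread("pics/side0.png")
T=cv2.GaussianBlur(Ti,(0,0),.7).astype(np.float32);S=cv2.GaussianBlur(Si,(0,0),.7).astype(np.float32)
R=rect(-81,81,-60,60,28)
p,f=fit(lambda p:edge("side",S[:,:,0],R,(p[0],p[1],p[2]/100),sides=[0,2,3]).mean(),np.array([489,152,175.5]),[2,2,2]);print(p,f,edge("side",S[:,:,0],R,(p[0],p[1],p[2]/100)))
t,f=fit(lambda p:edge("top",T[:,:,0],R,(p[0],p[1],p[2]/100),sides=[0,2,3]).mean(),np.array([487,155,175.5]),[2,2,2]);print(t,f,edge("top",T[:,:,0],R,(t[0],t[1],t[2]/100)))
def model(pose,th):
    q=cover(th);g=(0,255,0);L=[(box(-81,81,-60,60,28),g),(box(-54,54,-24,24,37),(0,255,255))]
    L+=[(box(-82,-74,y-8,y+8,56),(0,0,255)) for y in(-40,40)]
    L+=[(q(box(-142,0,-52,52,z)),(255,0,255)) for z in(-4,4)]+[(q(box(-108,-38,-30,30,z)),(255,255,0)) for z in(-4,4)]
    return [(place(P,*pose),c) for P,c in L]
a=draw(Ti,"top",model((t[0],t[1],t[2]/100),1.72),(182,242,140,230),4.4)
b=draw(Si,"side",model((p[0],p[1],p[2]/100),1.72),(105,195,245,325),5)
o=np.zeros((450,800,3),np.uint8);o[:a.shape[0],:a.shape[1]]=a;o[:b.shape[0],400:400+b.shape[1]]=b
cv2.imwrite("pics/ov1.png",o)
E
```

```text
[490.0347448  114.83327177 174.03693773] 67.6178970336914 [38.952408 31.14489  94.53487  69.36641 ]
[488.08001726 152.60107881 175.59976403] 49.42146301269531 [51.258335  9.640788 59.199383 37.806675]
```

View pics/ov1.png

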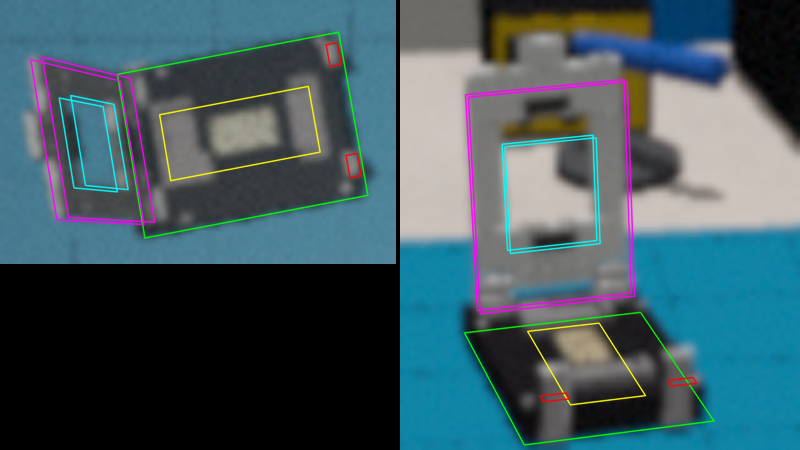

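Run:
```python
import cv2,numpy as np
T=cv2.imread("pics/top0.png");S=cv2.imread("pics/side0.png")
a=cv2.resize(T[185:241,143:229],None,fx=5,fy=5,interpolation=cv2.INTER_CUBIC)
b=cv2.resize(S[106:196,252:316],None,fx=5.5,fy=5.5,interpolation=cv2.INTER_CUBIC)
o=np.zeros((500,790,3),np.uint8);o[:a.shape[0],:a.shape[1]]=a;o[:b.shape[0],435:435+b.shape[1]]=b
o=np.clip((o/255.)**.6*255,0,255).astype(np.uint8)
cv2.imwrite("pics/fx.png",o)
```

```text
(no output)
```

View pics/fx.png

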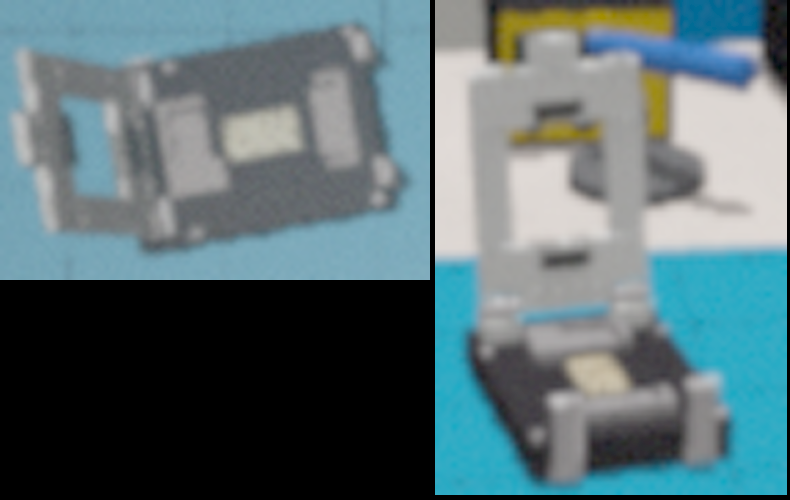

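Run:
```python
from h import *
T=cv2.GaussianBlur(cv2.imread("pics/top0.png"),(0,0),.6).astype(np.float32);S=cv2.GaussianBlur(cv2.imread("pics/side0.png"),(0,0),.6).astype(np.float32)
B=T[:,:,0];Rr=T[:,:,2]
# lateral/yaw from base long sides only (x fixed), both views
for c,I,x0 in(("top",B,(489,151)),("side",S[:,:,0],(491,147))):
    def f(p): # p: lateral, yaw
        a=p[1]/100;po=(x0[0]-np.sin(a)*p[0],x0[1]+np.cos(a)*p[0],a)
        return edge(c,I,rect(-70,55,-60,60,28),po,sides=[0,2]).mean()
    p,v=max((fit(f,np.array([l,176.]),[2,3]) for l in(-3,0,3)),key=lambda r:r[1]);a=p[1]/100
    print(c,p,v,"pt on axis",x0[0]-np.sin(a)*p[0],x0[1]+np.cos(a)*p[0])
    # front edge of base top
    if c=="top":
        base=(x0[0]-np.sin(a)*p[0],x0[1]+np.cos(a)*p[0],a);ax=np.array([np.cos(a),np.sin(a)])
        l=np.linspace(-100,60,81);t=[]
        for X in l: t.append(edge(c,B,rect(X,60,-28,28,28),base,sides=[3])[0])
        print("front profile",[(int(X),int(v)) for X,v in zip(l,t) if X<-60])
        for nm,y0,y1,z in(("lab",-9,9,29),("ledge",-20,0,33)):
            prof=[samp(Rr,proj(c,place(np.c_[np.full(9,X),np.linspace(y0,y1,9),np.full(9,z)],*base))).mean() for X in range(-66,67,3)]
            print(nm,[(X,int(v)) for X,v in zip(range(-66,67,3),prof)])
        print([(Y,int(samp(Rr,proj(c,place(np.c_[np.linspace(-8,8,9),np.full(9,Y),np.full(9,29)],*base))).mean())) for Y in range(-30,31,3)])
        print("ledgeL y",[(Y,int(samp(Rr,proj(c,place(np.c_[np.linspace(-46,-38,9),np.full(9,Y),np.full(9,33)],*base))).mean())) for Y in range(-40,41,3)])
        print("ledgeR y",[(Y,int(samp(Rr,proj(c,place(np.c_[np.linspace(38,46,9),np.full(9,Y),np.full(9,33)],*base))).mean())) for Y in range(-40,41,3)])
```

```text
top [  0.39878178 175.78785729] 60.027587890625 pt on axis 488.6081765276822 150.92582944147392
front profile [(-100, 0), (-98, 0), (-96, 0), (-94, 0), (-92, 0), (-90, 1), (-88, 3), (-86, 9), (-84, 20), (-82, 36), (-80, 53), (-78, 63), (-76, 61), (-74, 46), (-72, 26), (-70, 9), (-68, 0), (-66, -7), (-64, -15), (-62, -27)]
lab [(-66, 52), (-63, 58), (-60, 73), (-57, 97), (-54, 115), (-51, 122), (-48, 124), (-45, 125), (-42, 124), (-39, 119), (-36, 105), (-33, 82), (-30, 65), (-27, 71), (-24, 96), (-21, 125), (-18, 143), (-15, 149), (-12, 148), (-9, 149), (-6, 150), (-3, 151), (0, 152), (3, 152), (6, 152), (9, 151), (12, 150), (15, 149), (18, 143), (21, 126), (24, 100), (27, 78), (30, 75), (33, 90), (36, 109), (39, 120), (42, 123), (45, 123), (48, 122), (51, 119), (54, 115), (57, 110), (60, 104), (63, 86), (66, 61)]
ledge [(-66, 52), (-63, 60), (-60, 78), (-57, 102), (-54, 117), (-51, 122), (-48, 123), (-45, 123), (-42, 122), (-39, 116), (-36, 100), (-33, 77), (-30, 62), (-27, 69), (-24, 89), (-21, 110), (-18, 121), (-15, 122), (-12, 122), (-9, 124), (-6, 124), (-3, 125), (0, 127), (3,
[... 462 characters left out ...]
 [(-40, 52), (-37, 57), (-34, 72), (-31, 87), (-28, 95), (-25, 99), (-22, 107), (-19, 116), (-16, 120), (-13, 121), (-10, 121), (-7, 121), (-4, 122), (-1, 122), (2, 122), (5, 122), (8, 123), (11, 122), (14, 119), (17, 114), (20, 106), (23, 100), (26, 93), (29, 78), (32, 63), (35, 56), (38, 55)]
ledgeR y [(-40, 50), (-37, 58), (-34, 77), (-31, 95), (-28, 102), (-25, 103), (-22, 109), (-19, 117), (-16, 121), (-13, 122), (-10, 122), (-7, 121), (-4, 122), (-1, 122), (2, 122), (5, 123), (8, 123), (11, 123), (14, 124), (17, 124), (20, 123), (23, 119), (26, 105), (29, 82), (32, 62), (35, 55), (38, 53)]
side [  6.60984668 172.53871537] 68.02494812011719 pt on axis 484.46897827686223 145.982243446132
```

Run:
```python
from h import *
T=cv2.GaussianBlur(cv2.imread("pics/top0.png"),(0,0),.5).astype(np.float32);S=cv2.GaussianBlur(cv2.imread("pics/side0.png"),(0,0),.5).astype(np.float32)
for c,I,po in(("top",T,(590.05,-184.63,1.207)),("side",S,(592.2,-188.2,1.194))):
    G=I.mean(2)
    def f(p): return edge(c,G,[(-52,-22,26),(52,-22,26),(52,8,26),(22,8,26),(22,22,26),(-52,22,26)],(p[0],p[1],p[2]/100),d=1).mean()
    for q in((0,0),(3,3),(-3,-3)): 
        r=fit(f,np.array([po[0]+q[0],po[1]+q[1],po[2]*100]),[2,2,3]);print(c,r)
    p=r[0]
    n=np.linspace(-12,3,11)
    print("x",[(X,int(samp(G,proj(c,place(np.c_[np.full(11,X),n,np.full(11,26)],*po))).mean())) for X in range(-66,67,3)])
    n=np.linspace(-45,15,31)
    print("y",[(Y,int(samp(G,proj(c,place(np.c_[n,np.full(31,Y),np.full(31,26)],*po))).mean())) for Y in range(-40,41,3)])
```

```text
top (array([ 585.6360694 , -184.97695958,  120.0698457 ]), np.float64(17.957901000976562))
top (array([ 585.68996727, -184.94031135,  120.68281623]), np.float64(17.96696662902832))
top (array([ 585.60558677, -184.98470084,  120.28450932]), np.float64(17.95595932006836))
x [(-66, 110), (-63, 113), (-60, 123), (-57, 134), (-54, 135), (-51, 135), (-48, 147), (-45, 156), (-42, 160), (-39, 161), (-36, 160), (-33, 160), (-30, 159), (-27, 153), (-24, 141), (-21, 135), (-18, 143), (-15, 151), (-12, 154), (-9, 154), (-6, 154), (-3, 153), (0, 153), (3, 147), (6, 137), (9, 136), (12, 147), (15, 155), (18, 157), (21, 158), (24, 158), (27, 156), (30, 145), (33, 125), (36, 110), (39, 112), (42, 118), (45, 118), (48, 116), (51, 127), (54, 143), (57, 143), (60, 128), (63, 116), (66, 111)]
y [(-40, 108), (-37, 109), (-34, 109), (-31, 112), (-28, 119), (-25, 130), (-22, 136), (-19, 141), (-16, 148), (-13, 153), (-10, 154), (-7, 154), (-4, 153), (-1, 149), (2, 144), (5, 142), (8, 143), (11, 143), (14, 141), (17, 133), (20, 117), (23, 110), (26, 121), (29, 134), (32, 131), (35, 120), (38, 113)]
side (ar
[... 378 characters left out ...]
), (-36, 175), (-33, 176), (-30, 176), (-27, 175), (-24, 172), (-21, 169), (-18, 166), (-15, 165), (-12, 168), (-9, 170), (-6, 172), (-3, 174), (0, 174), (3, 173), (6, 171), (9, 168), (12, 166), (15, 166), (18, 169), (21, 172), (24, 174), (27, 174), (30, 172), (33, 167), (36, 160), (39, 152), (42, 146), (45, 145), (48, 146), (51, 144), (54, 138), (57, 129), (60, 119), (63, 112), (66, 107)]
y [(-40, 107), (-37, 127), (-34, 164), (-31, 187), (-28, 177), (-25, 149), (-22, 120), (-19, 120), (-16, 150), (-13, 167), (-10, 171), (-7, 172), (-4, 171), (-1, 170), (2, 166), (5, 160), (8, 162), (11, 165), (14, 166), (17, 164), (20, 155), (23, 140), (26, 124), (29, 110), (32, 104), (35, 103), (38, 103)]
```

```bash
cat >> h.py <<'E'
from scipy.spatial.transform import Rotation as Ro
def plan(xyz,yaw,n,tilt=None,start=None):
    """rows (slide cm, delta_rot) in tool axes; yaw: world angle of tool x, tool z down"""
    s=get_obs();p=np.array(s["ee_pos"]);R=Ro.from_quat(s["tcp_rot"])
    if start: p=np.array(start[0]);R=start[1]
    G=Ro.from_euler("z",yaw)*Ro.from_euler("x",np.pi)
    if tilt is not None: G=Ro.from_rotvec(tilt)*G
    d=(R.inv()*G).as_rotvec();step=(np.array(xyz)-p)/n
    print("n",n,"mm/row",round(np.linalg.norm(step),1),"deg/row",round(np.degrees(np.linalg.norm(d))/n,2))
    for i in range(n):
        Rk=R*Ro.from_rotvec(d*i/n);print({"slide":np.round(Rk.inv().apply(step)/10,2).tolist(),"rot":np.round(d/n,3).tolist()})
    return np.array(xyz),G
E
python3 -c "
from h import *
a=plan((588.5,-186,140),1.207,10)
print();plan((588.5,-186,41),1.207,3,start=a)"
```

```text
n 10 mm/row 61.2 deg/row 5.24
{'slide': [5.1, -3.28, 0.81], 'rot': [0.0, -0.0, -0.092]}
{'slide': [5.38, -2.8, 0.81], 'rot': [0.0, -0.0, -0.092]}
{'slide': [5.61, -2.29, 0.81], 'rot': [0.0, -0.0, -0.092]}
{'slide': [5.8, -1.77, 0.81], 'rot': [0.0, -0.0, -0.092]}
{'slide': [5.94, -1.23, 0.81], 'rot': [0.0, -0.0, -0.092]}
{'slide': [6.02, -0.69, 0.81], 'rot': [0.0, -0.0, -0.092]}
{'slide': [6.06, -0.13, 0.81], 'rot': [0.0, -0.0, -0.092]}
{'slide': [6.05, 0.42, 0.81], 'rot': [0.0, -0.0, -0.092]}
{'slide': [5.98, 0.97, 0.81], 'rot': [0.0, -0.0, -0.092]}
{'slide': [5.87, 1.52, 0.81], 'rot': [0.0, -0.0, -0.092]}

n 3 mm/row 33.0 deg/row 0.0
{'slide': [0.0, -0.0, 3.3], 'rot': [0.0, 0.0, 0.0]}
{'slide': [0.0, -0.0, 3.3], 'rot': [0.0, 0.0, 0.0]}
{'slide': [0.0, -0.0, 3.3], 'rot': [0.0, 0.0, 0.0]}
```

>>> move_arm:
  targets:
    - {"slide":[5.1,-3.28,0.8],"delta_rot":[0,0,-0.092],"grip":1}
    - {"slide":[5.38,-2.8,0.8],"delta_rot":[0,0,-0.092],"grip":1}
    - {"slide":[5.61,-2.29,0.8],"delta_rot":[0,0,-0.092],"grip":1}
    - {"slide":[5.8,-1.77,0.8],"delta_rot":[0,0,-0.092],"grip":1}
    - {"slide":[5.94,-1.23,0.8],"delta_rot":[0,0,-0.092],"grip":1}

```text
time: 1.72
ee_pos: [392.3, -414.5, 181.0]
tcp_rot: [0.93, 0.368, 0.0, 0.0]
force: [0.1, 0.5, 0.3]
width: 85.2
grasp_force: 0.0
```

>>> move_arm:
  targets:
    - {"slide":[6.02,-0.69,0.8],"delta_rot":[0,0,-0.092],"grip":1}
    - {"slide":[6.06,-0.13,0.8],"delta_rot":[0,0,-0.092],"grip":1}
    - {"slide":[6.05,0.42,0.8],"delta_rot":[0,0,-0.092],"grip":1}
    - {"slide":[5.98,0.97,0.8],"delta_rot":[0,0,-0.092],"grip":1}
    - {"slide":[5.87,1.52,0.8],"delta_rot":[0,0,-0.092],"grip":1}

```text
time: 2.35
ee_pos: [588.7, -183.5, 141.0]
tcp_rot: [0.821, 0.571, 0.0, 0.0]
force: [0.3, -0.5, 0.4]
width: 85.5
grasp_force: 0.0
```

>>> move_arm:
  targets:
    - {"slide":[0,0,0],"delta_rot":[0,0,0],"grip":1}
    - {"slide":[0,0,0],"delta_rot":[0,0,0],"grip":1}

```text
time: 2.6
ee_pos: [587.2, -185.0, 140.8]
tcp_rot: [0.822, 0.57, -0.0, -0.0]
force: [-0.5, -0.7, 0.0]
width: 85.5
grasp_force: 0.0
```

```bash
python3 -c "
from h import *
plan((588.5,-186,41),1.207,3);s=get_obs();print(s['time'],s['ee_pos'],s['joint_positions'])"
```

```text
n 3 mm/row 33.3 deg/row 0.1
{'slide': [-0.01, 0.05, 3.33], 'rot': [-0.0, 0.0, 0.002]}
{'slide': [-0.01, 0.05, 3.33], 'rot': [-0.0, 0.0, 0.002]}
{'slide': [-0.01, 0.05, 3.33], 'rot': [-0.0, 0.0, 0.002]}
2.6 [ 587.2324629  -185.0372422   140.76971502] [-3.45370789e-01  2.14436677e-01  1.81751617e+00 -6.41660196e-04
  1.11015109e+00  1.33280842e-02]
```

>>> move_arm:
  targets:
    - {"slide":[0,-0.1,4],"delta_rot":[0,0,0.005],"grip":1}
    - {"slide":[0,0,3],"delta_rot":[0,0,0],"grip":1}
    - {"slide":[0,0,2],"delta_rot":[0,0,0],"grip":1}
    - {"slide":[0,0,1],"delta_rot":[0,0,0],"grip":1}
    - {"slide":[0,0,0],"delta_rot":[0,0,0],"grip":1}

```text
time: 3.22
ee_pos: [586.2, -185.3, 40.7]
tcp_rot: [0.824, 0.567, -0.0, -0.0]
force: [0.2, 1.7, 0.5]
width: 85.4
grasp_force: 0.0
```

>>> move_arm:
  targets:
    - {"slide":[0,0,0],"delta_rot":[0,0,0],"grip":0.4}
    - {"slide":[0,0,0],"delta_rot":[0,0,0],"grip":0.4}
    - {"slide":[0,0,0],"delta_rot":[0,0,0],"grip":0.4}
    - {"slide":[0,0,0],"delta_rot":[0,0,0],"grip":0.4}
  force: 30

```text
time: 3.72
ee_pos: [586.7, -184.7, 41.2]
tcp_rot: [0.823, 0.568, 0.0, 0.0]
force: [-0.6, -0.2, 0.1]
width: 34.2
grasp_force: 0.0
```

Run:
```python
from h import *
s=get_obs();print(s)
a=grab_frame("side")[:,:,::-1].copy();b=grab_frame("top")[:,:,::-1].copy();cv2.imwrite("pics/side1.png",a);cv2.imwrite("pics/top1.png",b)
u=proj("side",[s["ee_pos"]])[0];v=proj("top",[s["ee_pos"]])[0];print(u,v)
r=int(u[1]);c=int(u[0]);A=cv2.resize(a[r-35:r+40,c-33:c+33],None,fx=6,fy=6,interpolation=cv2.INTER_CUBIC)
r=int(v[1]);c=int(v[0]);B=cv2.resize(b[r-37:r+38,c-33:c+33],None,fx=6,fy=6,interpolation=cv2.INTER_CUBIC)
cv2.imwrite("pics/g1.png",np.hstack([A,B]))
```

```text
{'time': 3.725, 'joint_positions': array([-3.45413534e-01,  3.19132363e-01,  1.89030322e+00, -1.34049618e-05,
        9.31640362e-01,  1.83766468e-02]), 'joint_vel': array([-0.00084892,  0.00161769, -0.00026995,  0.00041204,  0.00031035,
       -0.0003394 ]), 'joint_torque': array([-1.04687212e-02, -4.86493778e+01, -3.09219539e+01, -8.88293362e-04,
       -6.32372117e-03, -5.58161219e-06]), 'ee_pos': array([ 586.72199053, -184.66684816,   41.21029774]), 'tcp_rot': array([8.23350275e-01, 5.67533486e-01, 1.46133773e-04, 2.13119514e-04]), 'force': array([-0.59703542, -0.19097691,  0.12049542]), 'torque': array([-0.05730274, -0.01996616,  0.04176524]), 'grasp_force': 0.0, 'width': 34.209953745791786}
[327.88563507 223.25258842] [301.23015484 180.01135156]
```

View pics/g1.png

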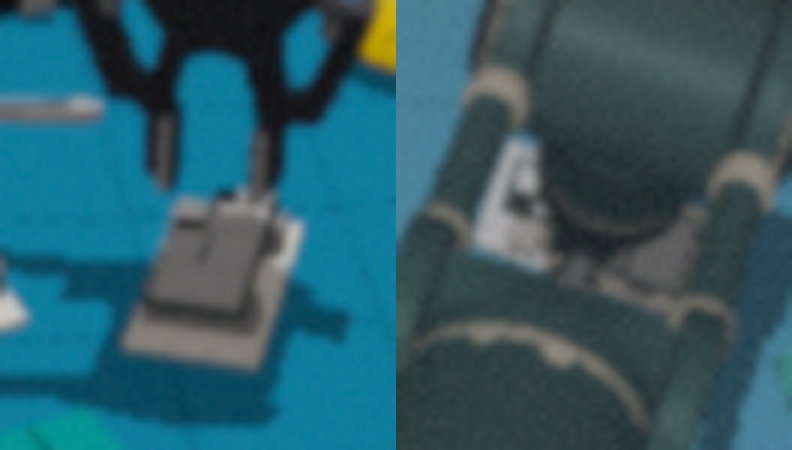

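>>> move_arm:
  targets:
    - {"slide":[0,0,0],"delta_rot":[0,0,0],"grip":0.85}
    - {"slide":[0,0,0],"delta_rot":[0,0,0],"grip":0.85}
    - {"slide":[0,0,0],"delta_rot":[0,0,0],"grip":0.85}
    - {"slide":[0,0,0.6],"delta_rot":[0,0,0],"grip":0.85}
    - {"slide":[0,0,0.6],"delta_rot":[0,0,0],"grip":0.85}

```text
time: 4.45
ee_pos: [586.4, -184.7, 28.4]
tcp_rot: [0.823, 0.567, -0.0, -0.0]
force: [0.1, 0.7, 0.5]
width: 72.3
grasp_force: 0.0
```

Run:
```python
from h import *
s=get_obs();print(s['time'],s['ee_pos'],s['force'],s['width'])
a=grab_frame("side")[:,:,::-1].copy();cv2.imwrite("pics/side2.png",a)
p=s["ee_pos"];ty=np.array([.934,-.356,0])
L=[(np.array([p+[0,0,-25]+ty*t for t in(-42,42)]),(0,0,255)),(np.array([p+ty*t for t in(-42,42)]),(0,255,255)),
(place(rect(-52,52,-22,22,26)+[(-52,-22,26)],588,-186,1.207),(0,255,0)),(place(rect(-60,60,-30,30,0),590,-185,1.207),(255,0,255))]
cv2.imwrite("pics/g2.png",draw(a,"side",L,(170,250,280,380),6))
```

```text
4.45 [ 586.37704708 -184.67159685   28.35427492] [0.09373928 0.65372425 0.46724202] 72.31709298857325
```

View pics/g2.png

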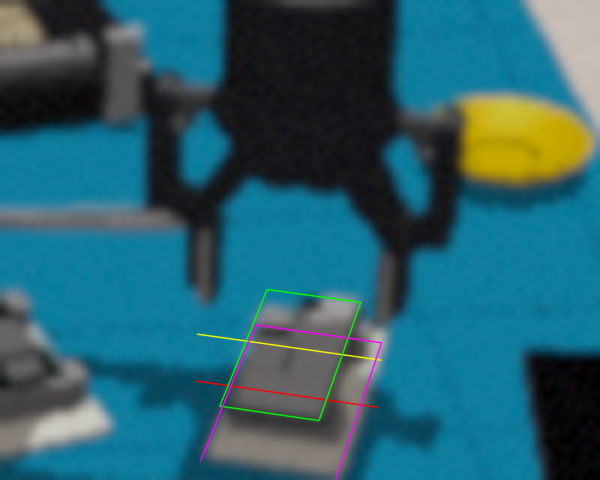

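>>> move_arm:
  targets:
    - {"slide":[0,0,0.5],"delta_rot":[0,0,0],"grip":0.8}
    - {"slide":[0,0,0.5],"delta_rot":[0,0,0],"grip":0.8}
    - {"slide":[0,0,0.5],"delta_rot":[0,0,0],"grip":0.8}
    - {"slide":[0,0,0.3],"delta_rot":[0,0,0],"grip":0.8}
    - {"slide":[0,0,0],"delta_rot":[0,0,0],"grip":0.8}

```text
time: 5.12
ee_pos: [586.2, -184.6, 10.5]
tcp_rot: [0.823, 0.567, -0.0, -0.0]
force: [-0.5, 0.1, 0.2]
width: 68.5
grasp_force: 0.0
```

Run:
```python
from h import *
s=get_obs();print(s['time'],s['ee_pos'],s['force'],s['width'])
a=grab_frame("side")[:,:,::-1].copy();cv2.imwrite("pics/side3.png",a)
p=s["ee_pos"]
G=a.astype(int).mean(2)
ty=np.array([.934,-.356,0])
for t in(-38,-34,34,38): print(t,[(z,int(samp(G.astype(np.float32),proj("side",[np.r_[(p+ty*t)[:2],z]]))[0])) for z in range(0,72,4)])
```

```text
5.125 [ 586.21036877 -184.61637476   10.49384968] [-0.50130774  0.14697422  0.15960363] 68.49420047194221
-38 [(0, 58), (4, 59), (8, 66), (12, 84), (16, 97), (20, 99), (24, 95), (28, 86), (32, 77), (36, 70), (40, 67), (44, 68), (48, 72), (52, 72), (56, 73), (60, 67), (64, 46), (68, 28)]
-34 [(0, 57), (4, 56), (8, 62), (12, 78), (16, 92), (20, 96), (24, 91), (28, 74), (32, 62), (36, 55), (40, 50), (44, 52), (48, 54), (52, 55), (56, 54), (60, 50), (64, 40), (68, 31)]
34 [(0, 109), (4, 117), (8, 121), (12, 123), (16, 129), (20, 134), (24, 117), (28, 79), (32, 66), (36, 73), (40, 93), (44, 98), (48, 82), (52, 76), (56, 87), (60, 95), (64, 91), (68, 85)]
38 [(0, 73), (4, 80), (8, 86), (12, 98), (16, 117), (20, 140), (24, 135), (28, 94), (32, 73), (36, 73), (40, 78), (44, 83), (48, 82), (52, 78), (56, 79), (60, 75), (64, 61), (68, 47)]
```

>>> move_arm:
  targets:
    - {"slide":[0,0,0.3],"delta_rot":[0,0,0],"grip":0.75}
    - {"slide":[0,0,0.3],"delta_rot":[0,0,0],"grip":0.65}
    - {"slide":[0,0,0],"delta_rot":[0,0,0],"grip":0.4}
    - {"slide":[0,0,0],"delta_rot":[0,0,0],"grip":0.4}
    - {"slide":[0,0,0],"delta_rot":[0,0,0],"grip":0.4}

```text
time: 5.8
ee_pos: [586.4, -184.7, 4.8]
tcp_rot: [0.823, 0.567, -0.0, -0.0]
force: [0.4, 0.2, -1.1]
width: 43.3
grasp_force: 31.1
```

Run:
```python
from h import *
s=get_obs();print(s['time'],s['ee_pos'],s['force'],s['width'],s["grasp_force"])
a=grab_frame("side")[:,:,::-1].copy();cv2.imwrite("pics/side4.png",a)
p=s["ee_pos"];ty=np.array([.934,-.356,0])
L=[(np.array([p+[0,0,z-p[2]]+ty*t for t in(-30,30)]),c) for z,c in((17,(0,0,255)),(26,(0,255,255)))]
cv2.imwrite("pics/g4.png",draw(a,"side",L,(185,245,290,370),9))
```

```text
5.8 [ 586.36979667 -184.68072483    4.79284056] [ 0.40720741  0.203451   -1.14599651] 43.27217053847731 31.068214774131775
```

View pics/g4.png

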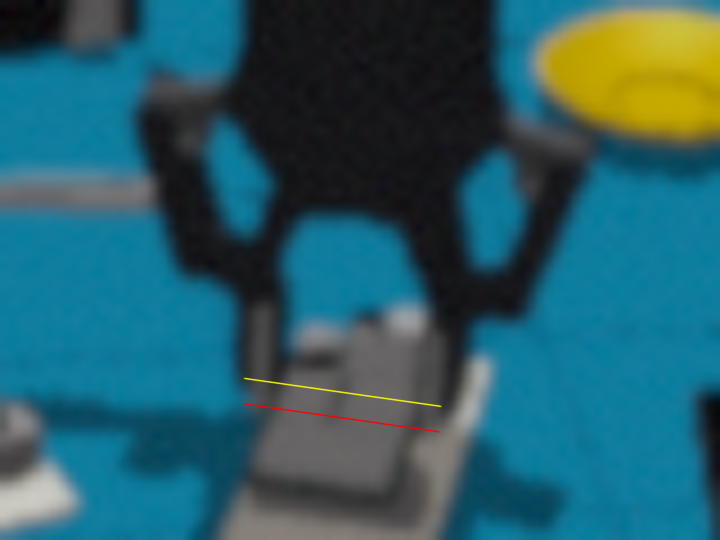

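>>> move_arm:
  targets:
    - {"slide":[0,0,0],"delta_rot":[0,0,0],"grip":0.6}
    - {"slide":[0,0,0.2],"delta_rot":[0,0,0],"grip":0.6}
    - {"slide":[0,0,0],"delta_rot":[0,0,0],"grip":0.4}
    - {"slide":[0,0,0],"delta_rot":[0,0,0],"grip":0.4}
    - {"slide":[0,0,0],"delta_rot":[0,0,0],"grip":0.4}
  force: 35

```text
time: 6.48
ee_pos: [586.6, -184.7, 2.9]
tcp_rot: [0.823, 0.567, 0.0, 0.0]
force: [0.3, 0.5, -0.0]
width: 42.8
grasp_force: 35.7
```

>>> move_arm:
  targets:
    - {"slide":[0,0,-1],"delta_rot":[0,0,0],"grip":0.4}
    - {"slide":[0,0,-2.5],"delta_rot":[0,0,0],"grip":0.4}
    - {"slide":[0,0,-3.5],"delta_rot":[0,0,0],"grip":0.4}
    - {"slide":[0,0,-3],"delta_rot":[0,0,0],"grip":0.4}

```text
time: 6.98
ee_pos: [586.7, -184.8, 104.6]
tcp_rot: [0.823, 0.567, 0.0, 0.0]
force: [0.0, -0.3, -0.0]
width: 43.1
grasp_force: 35.6
```

Run:
```python
from h import *
s=get_obs();print(s['time'],s['ee_pos'],s['width'],s["grasp_force"])
# fixture: nest (490.2,151.5) yaw 1.758 ; hold 60 above
a=plan((490.2,151.5,103),1.758,8)
```

```text
6.975 [ 586.68956197 -184.78002773  104.64870989] 43.12647800432309 35.63532829284668
n 8 mm/row 43.7 deg/row 3.95
{'slide': [3.5, -2.62, 0.02], 'rot': [0.0, 0.0, -0.069]}
{'slide': [3.67, -2.38, 0.02], 'rot': [0.0, 0.0, -0.069]}
{'slide': [3.83, -2.12, 0.02], 'rot': [0.0, 0.0, -0.069]}
{'slide': [3.96, -1.85, 0.02], 'rot': [0.0, 0.0, -0.069]}
{'slide': [4.08, -1.57, 0.02], 'rot': [0.0, 0.0, -0.069]}
{'slide': [4.18, -1.29, 0.02], 'rot': [0.0, 0.0, -0.069]}
{'slide': [4.26, -1.0, 0.02], 'rot': [0.0, 0.0, -0.069]}
{'slide': [4.32, -0.7, 0.02], 'rot': [0.0, 0.0, -0.069]}
```

>>> move_arm:
  targets:
    - {"slide":[3.5,-2.62,0],"delta_rot":[0,0,-0.069],"grip":0.4}
    - {"slide":[3.67,-2.38,0],"delta_rot":[0,0,-0.069],"grip":0.4}
    - {"slide":[3.83,-2.12,0],"delta_rot":[0,0,-0.069],"grip":0.4}
    - {"slide":[3.96,-1.85,0],"delta_rot":[0,0,-0.069],"grip":0.4}
    - {"slide":[4.08,-1.57,0],"delta_rot":[0,0,-0.069],"grip":0.4}

```text
time: 7.6
ee_pos: [525.8, 26.7, 103.6]
tcp_rot: [0.713, 0.701, 0.0, 0.0]
force: [0.7, -0.2, 0.3]
width: 43.0
grasp_force: 35.6
```

>>> move_arm:
  targets:
    - {"slide":[4.18,-1.29,0],"delta_rot":[0,0,-0.069],"grip":0.4}
    - {"slide":[4.26,-1.0,0.5],"delta_rot":[0,0,-0.069],"grip":0.4}
    - {"slide":[4.32,-0.7,2],"delta_rot":[0,0,-0.069],"grip":0.4}
    - {"slide":[0,0,2.5],"delta_rot":[0,0,0],"grip":0.4}
    - {"slide":[0,0,0],"delta_rot":[0,0,0],"grip":0.4}

```text
time: 8.22
ee_pos: [487.6, 151.6, 51.4]
tcp_rot: [0.637, 0.771, -0.002, -0.001]
force: [-0.3, 0.2, -0.6]
width: 43.1
grasp_force: 35.8
```

Run:
```python
from h import *
s=get_obs();p=s['ee_pos'];print(s['time'],p,s['tcp_rot'],s['width'],s["grasp_force"])
a=grab_frame("side")[:,:,::-1].copy();b=grab_frame("top")[:,:,::-1].copy();cv2.imwrite("pics/side5.png",a);cv2.imwrite("pics/top5.png",b)
q=s['tcp_rot'];yaw=2*np.arctan2(q[1],q[0]);z=p[2]+17.1;print("yaw",yaw,"under",z)
O=np.array([(-52,-22),(52,-22),(52,8),(22,8),(22,22),(-52,22),(-52,-22)],float)
L=[(place(np.c_[O,np.full(7,z+6)],p[0],p[1],yaw),(0,255,0)),(place(np.array(rect(-54,54,-24,24,33)+[(-54,-24,33)]),490.2,151.5,1.758),(0,255,255))]
A=draw(b,"top",L,(185,241,150,230),5);B=draw(a,"side",L,(120,200,250,330),5)
o=np.zeros((400,800,3),np.uint8);o[:A.shape[0],:400]=A;o[:,400:]=B;cv2.imwrite("pics/g5.png",o)
```

```text
8.225 [487.61320045 151.63089623  51.44897232] [ 0.63710925  0.77077041 -0.00179951 -0.0012456 ] 43.11025832584123 35.75274109840393
yaw 1.7601047612671585 under 68.54897232215136
```

View pics/g5.png

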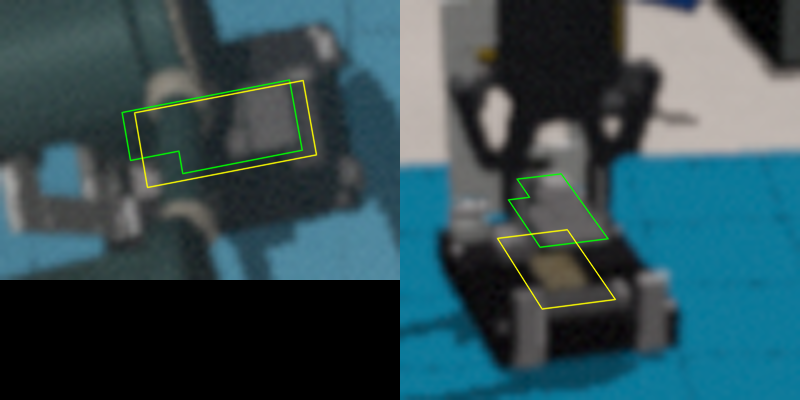

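```bash
cat > prof.py <<'E'
from h import *
def pr(f,c,po,z,ys,xs=range(-62,-8,2),ch=None):
    G=cv2.imread(f).astype(np.float32).mean(2);n=np.linspace(*ys,11)
    return [int(samp(G,proj(c,place(np.c_[np.full(11,X),n,np.full(11,z)],*po))).mean()) for X in xs]
def prl(f,c,po,z,xs,ys=range(-32,33,2)):
    G=cv2.imread(f).astype(np.float32).mean(2);n=np.linspace(*xs,11)
    return [int(samp(G,proj(c,place(np.c_[n,np.full(11,Y),np.full(11,z)],*po))).mean()) for Y in ys]
A=(588.1,-185.4,1.207)
E
python3 - <<'E'
from prof import *
s=get_obs();p=s['ee_pos'];P=(p[0],p[1],1.760);z=74.5
print(list(range(-62,-8,2)))
print("top rest",pr("pics/top0.png","top",A,26,(-10,8)));print("top held",pr("pics/top5.png","top",P,z,(-10,8)))
print("side rest",pr("pics/side0.png","side",A,26,(-10,8)));print("side held",pr("pics/side5.png","side",P,z,(-10,8)))
print(list(range(-32,33,2)))
print("top rest",prl("pics/top0.png","top",A,26,(-44,-26)));print("top held",prl("pics/top5.png","top",P,z,(-44,-26)))
print("side rest",prl("pics/side0.png","side",A,26,(-44,-26)));print("side held",prl("pics/side5.png","side",P,z,(-44,-26)))
E
```

```text
[-62, -60, -58, -56, -54, -52, -50, -48, -46, -44, -42, -40, -38, -36, -34, -32, -30, -28, -26, -24, -22, -20, -18, -16, -14, -12, -10]
top rest [112, 119, 128, 135, 136, 131, 131, 140, 151, 157, 159, 161, 161, 161, 160, 160, 160, 159, 155, 148, 137, 132, 134, 142, 148, 151, 152]
top held [64, 67, 68, 66, 65, 65, 71, 81, 88, 91, 91, 92, 93, 93, 93, 92, 92, 91, 89, 85, 79, 76, 74, 71, 63, 55, 48]
side rest [69, 64, 62, 66, 77, 94, 114, 133, 149, 161, 169, 173, 175, 176, 177, 177, 177, 176, 174, 172, 169, 166, 163, 161, 162, 164, 164]
side held [35, 40, 46, 53, 61, 69, 76, 82, 87, 91, 94, 95, 97, 97, 98, 98, 98, 98, 98, 97, 97, 96, 96, 95, 95, 95, 95]
[-32, -30, -28, -26, -24, -22, -20, -18, -16, -14, -12, -10, -8, -6, -4, -2, 0, 2, 4, 6, 8, 10, 12, 14, 16, 18, 20, 22, 24, 26, 28, 30, 32]
top rest [110, 113, 118, 122, 126, 131, 141, 150, 156, 159, 159, 159, 160, 160, 159, 159, 159, 159, 159, 160, 160, 160, 158, 153, 143, 127, 110, 102, 108, 118, 126, 128, 122]
top held [51, 51, 51, 51, 56, 63, 73, 82, 87, 90, 92, 92, 91, 92, 92, 92, 91, 91, 91, 92, 93, 93, 92, 92, 89, 81, 69, 56, 47, 43, 41, 41, 40]
side rest [187, 168, 144, 123, 121, 143, 161, 170, 172, 173, 173, 174, 174, 174, 173, 174, 173, 174, 174, 173, 173, 174, 172, 167, 155, 141, 127, 117, 109, 105, 104, 104, 104]
side held [89, 82, 75, 70, 71, 78, 86, 92, 95, 96, 96, 96, 96, 96, 96, 97, 97, 97, 97, 97, 97, 97, 96, 93, 88, 79, 68, 61, 61, 66, 73, 81, 90]
```

>>> move_arm:
  targets:
    - {"slide":[0.05,0.25,1],"delta_rot":[0,0,0],"grip":0.4}
    - {"slide":[0,0,1],"delta_rot":[0,0,0],"grip":0.4}
    - {"slide":[0,0,0.7],"delta_rot":[0,0,0],"grip":0.4}
    - {"slide":[0,0,0],"delta_rot":[0,0,0],"grip":0.4}

```text
time: 8.82
ee_pos: [491.3, 152.1, 24.8]
tcp_rot: [0.638, 0.77, -0.001, -0.001]
force: [-0.6, -0.2, -1.7]
width: 43.0
grasp_force: 35.8
```

Run:
```python
from prof import *
s=get_obs();p=s['ee_pos'];q=s['tcp_rot'];yaw=2*np.arctan2(q[1],q[0]);print(s['time'],p,q,yaw,s['force'],s['width'])
for c in("top","side"): cv2.imwrite(f"pics/{c}6.png",grab_frame(c)[:,:,::-1])
P=(p[0],p[1],yaw);z=p[2]+23.1
print("top held",pr("pics/top6.png","top",P,z,(-10,8)));print(prl("pics/top6.png","top",P,z,(-44,-26)))
N=(490.2,151.5,1.758)
a=range(-70,-50,2)
print("front nest wall now",pr("pics/top6.png","top",N,37,(-15,15),a),"before",pr("pics/top0.png","top",N,37,(-15,15),a))
```

```text
8.825 [491.34185395 152.14483038  24.847037  ] [ 6.37754861e-01  7.70238651e-01 -8.64874109e-04 -6.40117640e-04] 1.7584319402314958 [-0.55209576 -0.17080162 -1.6766582 ] 42.97081709788152
top held [55, 60, 64, 66, 66, 69, 75, 84, 89, 92, 93, 93, 93, 93, 93, 93, 93, 91, 89, 84, 78, 73, 71, 68, 62, 54, 48]
[55, 57, 58, 60, 65, 70, 79, 86, 90, 91, 91, 91, 92, 93, 92, 92, 92, 92, 92, 92, 93, 93, 91, 89, 84, 76, 64, 54, 47, 45, 44, 43, 42]
front nest wall now [39, 39, 41, 43, 48, 55, 61, 64, 66, 65] before [55, 57, 58, 61, 70, 86, 102, 114, 120, 123]
```

>>> move_arm:
  targets:
    - {"slide":[0.1,-0.15,0],"delta_rot":[0,0,0],"grip":0.4}
    - {"slide":[0,0,0.3],"delta_rot":[0,0,0],"grip":0.4}
    - {"slide":[0,0,0.3],"delta_rot":[0,0,0],"grip":0.4}

```text
time: 9.3
ee_pos: [490.6, 153.4, 19.9]
tcp_rot: [0.638, 0.77, 0.0, 0.0]
force: [0.2, -0.5, -0.9]
width: 43.0
grasp_force: 35.8
```

>>> move_arm:
  targets:
    - {"slide":[0,0,0.1],"delta_rot":[0,0,0],"grip":0.4}
    - {"slide":[0,0,0],"delta_rot":[0,0,0],"grip":0.4}

```text
time: 9.55
ee_pos: [490.4, 153.2, 18.7]
tcp_rot: [0.638, 0.77, -0.0, -0.0]
force: [0.1, 0.8, -0.4]
width: 42.9
grasp_force: 35.8
```

>>> move_arm:
  targets:
    - {"slide":[0,0,0.1],"delta_rot":[0,0,0],"grip":0.4}
    - {"slide":[0,0,0],"delta_rot":[0,0,0],"grip":0.4}

```text
time: 9.8
ee_pos: [490.5, 153.2, 17.8]
tcp_rot: [0.638, 0.77, -0.0, -0.0]
force: [-0.9, -0.2, -0.0]
width: 42.8
grasp_force: 35.8
```

>>> move_arm:
  targets:
    - {"slide":[0,0,0.1],"delta_rot":[0,0,0],"grip":0.4}
    - {"slide":[0,0,0],"delta_rot":[0,0,0],"grip":0.4}

```text
time: 10.05
ee_pos: [490.5, 153.2, 16.8]
tcp_rot: [0.638, 0.77, -0.0, -0.0]
force: [-1.0, 0.1, -0.7]
width: 42.6
grasp_force: 35.8
```

>>> move_arm:
  targets:
    - {"slide":[0,0,0.1],"delta_rot":[0,0,0],"grip":0.4}
    - {"slide":[0,0,0],"delta_rot":[0,0,0],"grip":0.4}

```text
time: 10.3
ee_pos: [490.5, 153.2, 15.9]
tcp_rot: [0.638, 0.77, -0.0, -0.0]
force: [-1.1, -0.3, 0.7]
width: 42.8
grasp_force: 35.8
```

>>> move_arm:
  targets:
    - {"slide":[0,0,0.1],"delta_rot":[0,0,0],"grip":0.4}
    - {"slide":[0,0,0],"delta_rot":[0,0,0],"grip":0.4}

```text
time: 10.55
ee_pos: [490.5, 153.2, 15.8]
tcp_rot: [0.638, 0.77, -0.0, -0.0]
force: [-4.0, -0.6, 8.8]
width: 43.1
grasp_force: 37.4
```

>>> move_arm:
  targets:
    - {"slide":[0,0,0.1],"delta_rot":[0,0,0],"grip":0.4}
    - {"slide":[0,0,0],"delta_rot":[0,0,0],"grip":0.4}

```text
time: 10.8
ee_pos: [490.5, 153.3, 15.8]
tcp_rot: [0.638, 0.77, -0.0, -0.0]
force: [-7.3, -2.2, 14.8]
width: 42.9
grasp_force: 39.7
```

>>> move_arm:
  targets:
    - {"slide":[0,0,-0.15],"delta_rot":[0,0,0],"grip":0.4}
    - {"slide":[0,0,0],"delta_rot":[0,0,0],"grip":0.7}
    - {"slide":[0,0,0],"delta_rot":[0,0,0],"grip":0.7}
    - {"slide":[0,0,0],"delta_rot":[0,0,0],"grip":0.7}

```text
time: 11.3
ee_pos: [490.7, 153.3, 15.2]
tcp_rot: [0.638, 0.77, 0.0, 0.0]
force: [-0.2, -0.1, -0.1]
width: 59.4
grasp_force: 0.0
```

>>> move_arm:
  targets:
    - {"slide":[0,0,-1],"delta_rot":[0,0,0],"grip":0.7}
    - {"slide":[0,0,-4],"delta_rot":[0,0,0],"grip":0.7}
    - {"slide":[0,0,-5.5],"delta_rot":[0,0,0],"grip":0.5}
    - {"slide":[-3,0,-5.5],"delta_rot":[0,0,0],"grip":0.2}
    - {"slide":[-5,0,-5],"delta_rot":[0,0,0],"grip":0}

```text
time: 11.92
ee_pos: [505.2, 80.6, 223.0]
tcp_rot: [0.637, 0.771, 0.001, 0.001]
force: [1.1, -0.5, -0.0]
width: 7.2
grasp_force: 0.0
```

>>> move_arm:
  targets:
    - {"slide":[-5,0,-3],"delta_rot":[0,0,0],"grip":0}
    - {"slide":[-5,0,0],"delta_rot":[0,0,0],"grip":0}
    - {"slide":[0,0,0],"delta_rot":[0,0,0],"grip":0}

```text
time: 12.3
ee_pos: [523.8, -20.7, 250.9]
tcp_rot: [0.639, 0.769, 0.0, 0.001]
force: [-0.4, 0.5, -0.5]
width: -0.4
grasp_force: 0.0
```

Run:
```python
from prof import *
s=get_obs();p=s['ee_pos'];print(s['time'],p,s['force'],s['width'],s['joint_positions'])
a=grab_frame("side")[:,:,::-1].copy();b=grab_frame("top")[:,:,::-1].copy();cv2.imwrite("pics/side7.png",a);cv2.imwrite("pics/top7.png",b)
N=(490.2,151.5,1.758);O=np.array([(-52,-22),(52,-22),(52,8),(22,8),(22,22),(-52,22),(-52,-22)],float)
q=cover(1.72)
L=[(place(np.c_[O,np.full(7,39)],*N),(0,255,0))]+[(place(q(box(-142,0,-52,52,4)),*N),(255,0,255))]
A=draw(b,"top",L,(175,245,140,230),4.4);B=draw(a,"side",L,(105,195,240,330),5)
o=np.zeros((450,850,3),np.uint8);o[:A.shape[0],:396]=A;o[:,400:]=B;cv2.imwrite("pics/g7.png",o[:,:800])
print(pr("pics/top7.png","top",N,39,(-10,6),range(-66,66,3)));print(prl("pics/top7.png","top",N,39,(-44,-26)))
```

```text
12.3 [523.83271355 -20.74595896 250.88534815] [-0.37484461  0.53880129 -0.45031469] -0.37075984013865876 [-8.65400705e-02 -4.28096959e-02  1.88722779e+00 -8.48527285e-04
  1.29488713e+00 -2.69803277e-01]
[57, 67, 90, 114, 117, 116, 134, 158, 166, 167, 167, 168, 167, 166, 159, 143, 126, 113, 87, 66, 61, 62, 64, 65, 68, 69, 68, 68, 78, 101, 128, 147, 151, 140, 116, 96, 95, 100, 99, 97, 102, 109, 96, 68]
[61, 67, 75, 86, 103, 124, 145, 159, 164, 166, 166, 167, 167, 167, 166, 166, 166, 166, 166, 167, 167, 167, 165, 158, 145, 124, 99, 81, 75, 74, 73, 69, 63]
```

View pics/g7.png

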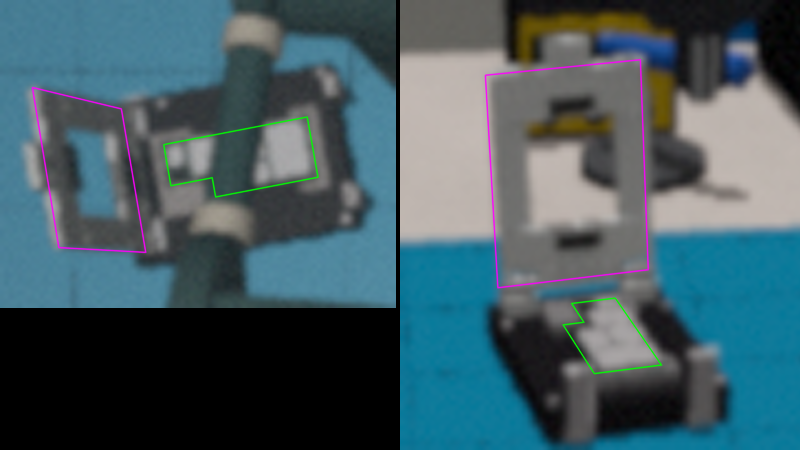

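>>> move_arm:
  targets:
    - {"slide":[5,0,0],"delta_rot":[0,0,0],"grip":0}
    - {"slide":[6,0,0],"delta_rot":[0,0,0],"grip":0}
    - {"slide":[6,0,0],"delta_rot":[0,0,0],"grip":0}
    - {"slide":[6,0,0],"delta_rot":[0,0,0],"grip":0}
    - {"slide":[6,0,0],"delta_rot":[0,0,0],"grip":0}

```text
time: 13.02
ee_pos: [466.9, 270.3, 249.3]
tcp_rot: [0.637, 0.771, -0.0, -0.0]
force: [0.9, 0.4, -0.5]
width: 0.1
grasp_force: 0.0
```

>>> move_arm:
  targets:
    - {"slide":[3.5,0,0],"delta_rot":[0,0,0],"grip":0}
    - {"slide":[0,0,1],"delta_rot":[0,0,0],"grip":0}
    - {"slide":[0,0,3],"delta_rot":[0,0,0],"grip":0}
    - {"slide":[0,0,3],"delta_rot":[0,0,0],"grip":0}
    - {"slide":[0,0,2],"delta_rot":[0,0,0],"grip":0}

```text
time: 13.65
ee_pos: [460.5, 300.6, 156.9]
tcp_rot: [0.637, 0.771, -0.002, -0.001]
force: [-0.3, -0.2, 0.0]
width: -0.0
grasp_force: 0.0
```

```bash
cat >> h.py <<'E'
N=(490.2,151.5,1.758)
def F():
    p=get_obs()["ee_pos"];c,s=np.cos(N[2]),np.sin(N[2]);d=p[:2]-N[:2];return np.round([c*d[0]+s*d[1],-s*d[0]+c*d[1],p[2]],1)
E
python3 - <<'E'
from h import *
s=get_obs();print(s['time'],F(),s['force'],s['tcp_rot'])
a=grab_frame("side")[:,:,::-1].copy();b=grab_frame("top")[:,:,::-1].copy();cv2.imwrite("pics/side8.png",a);cv2.imwrite("pics/top8.png",b)
A=cv2.resize(b[175:245,130:230],None,fx=4,fy=4);B=cv2.resize(a[90:195,240:330],None,fx=4.4,fy=4.4)
o=np.zeros((462,800,3),np.uint8);o[:280,:400]=A;o[:,402:402+B.shape[1]]=B[:462];cv2.imwrite("pics/g8.png",o)
prev=None
for th in list(np.linspace(1.75,0.12,19)):
    X=72-125*np.cos(th)+4*np.sin(th)+11*min(1,th/0.8);Z=46+125*np.sin(th)+4*np.cos(th)-12
    if prev: print(round(th,2),"F",round(X),round(Z),"slide x %.1f z %.1f"%((X-prev[0])/10,-(Z-prev[1])/10))
    else: print(X,Z)
    prev=(X,Z)
E
```

```text
13.65 [152.    1.4 156.9] [-0.31967576 -0.20567147  0.02626125] [ 6.37345947e-01  7.70575650e-01 -1.73978919e-03 -5.33317518e-04]
109.21670074368225 156.28525913664413
1.66 F 98 158 slide x -1.1 z -0.2
1.57 F 87 159 slide x -1.1 z -0.1
1.48 F 75 159 slide x -1.1 z 0.0
1.39 F 64 158 slide x -1.1 z 0.1
1.3 F 53 155 slide x -1.1 z 0.2
1.21 F 42 152 slide x -1.1 z 0.3
1.12 F 32 148 slide x -1.1 z 0.4
1.03 F 22 143 slide x -1.0 z 0.5
0.94 F 12 137 slide x -1.0 z 0.6
0.84 F 3 130 slide x -0.9 z 0.7
0.75 F -6 122 slide x -0.9 z 0.8
0.66 F -15 114 slide x -0.9 z 0.8
0.57 F -23 105 slide x -0.8 z 0.9
0.48 F -30 96 slide x -0.7 z 1.0
0.39 F -37 85 slide x -0.6 z 1.0
0.3 F -42 75 slide x -0.5 z 1.1
0.21 F -47 64 slide x -0.4 z 1.1
0.12 F -50 53 slide x -0.3 z 1.1
```

View pics/g8.png

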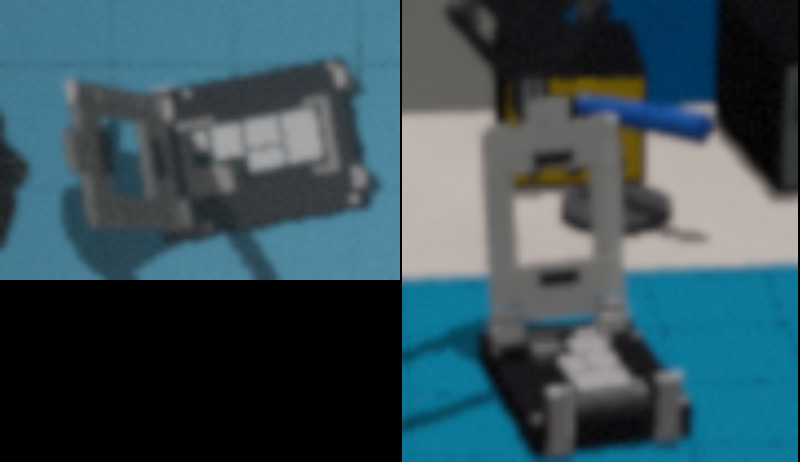

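>>> move_arm:
  targets:
    - {"slide":[-1.5,0.1,0],"delta_rot":[0,0,0],"grip":0}
    - {"slide":[-1.5,0,0],"delta_rot":[0,0,0],"grip":0}
    - {"slide":[-1.3,0,0],"delta_rot":[0,0,0],"grip":0}
    - {"slide":[-1.1,0,0],"delta_rot":[0,0,0],"grip":0}
    - {"slide":[-1.1,0,0],"delta_rot":[0,0,0],"grip":0}

```text
time: 14.38
ee_pos: [476.0, 237.1, 160.0]
tcp_rot: [0.638, 0.77, 0.001, 0.0]
force: [0.9, 0.3, 0.2]
width: 0.2
grasp_force: 0.7
```

>>> move_arm:
  targets:
    - {"slide":[-1.1,0,0],"delta_rot":[0,0,0],"grip":0}
    - {"slide":[-1.1,0,0.1],"delta_rot":[0,0,0],"grip":0}
    - {"slide":[-1.1,0,0.2],"delta_rot":[0,0,0],"grip":0}
    - {"slide":[-1.1,0,0.3],"delta_rot":[0,0,0],"grip":0}

```text
time: 14.88
ee_pos: [483.8, 193.8, 153.2]
tcp_rot: [0.638, 0.77, -0.0, 0.0]
force: [1.0, 0.9, -0.2]
width: -0.1
grasp_force: 0.4
```

Run:
```python
from h import *
s=get_obs();print(s['time'],F(),s['force'],s['tcp_rot'])
a=grab_frame("side")[:,:,::-1].copy();b=grab_frame("top")[:,:,::-1].copy();cv2.imwrite("pics/side9.png",a);cv2.imwrite("pics/top9.png",b)
# cover angle by matching window outline? dark-vs-grey: report NN mask box
for c in("side","top"): print([(round(d["conf"],2),[int(v) for v in d["box"]]) for d in masks_of(c,"cover")][:2])
for th in(1.7,1.5,1.4,1.3,1.2,1.1,1.0):
    for c in("side","top"):
        u=proj(c,place(cover(th)(box(-160,0,-52,52,4)),*N));print(th,c,u.min(0).round(),u.max(0).round())
```

```text
14.875 [ 42.8  -1.6 153.2] [ 1.04833122  0.90885836 -0.22715263] [ 6.37588162e-01  7.70377394e-01 -8.12305669e-05  1.92443591e-06]
[(0.86, [171, 141, 202, 163]), (0.57, [261, 119, 296, 160])]
[(0.73, [106, 297, 118, 332]), (0.72, [169, 190, 184, 232])]
1.7 side [256. 111.] [289. 162.]
1.7 top [145. 193.] [173. 232.]
1.5 side [259. 114.] [291. 162.]
1.5 top [156. 191.] [173. 232.]
1.4 side [259. 116.] [292. 162.]
1.4 top [162. 190.] [173. 232.]
1.3 side [259. 118.] [293. 162.]
1.3 top [167. 189.] [174. 232.]
1.2 side [259. 122.] [295. 162.]
1.2 top [167. 188.] [180. 232.]
1.1 side [259. 125.] [296. 161.]
1.1 top [167. 188.] [186. 232.]
1.0 side [259. 129.] [298. 161.]
1.0 top [167. 187.] [191. 232.]
```

>>> move_arm:
  targets:
    - {"slide":[-1.1,0,0.5],"delta_rot":[0,0,0],"grip":0}
    - {"slide":[-1.0,0,0.5],"delta_rot":[0,0,0],"grip":0}
    - {"slide":[-1.0,0,0.6],"delta_rot":[0,0,0],"grip":0}
    - {"slide":[-0.9,0,0.7],"delta_rot":[0,0,0],"grip":0}
    - {"slide":[-0.9,0,0.8],"delta_rot":[0,0,0],"grip":0}

```text
time: 15.7
ee_pos: [492.9, 145.7, 121.9]
tcp_rot: [0.638, 0.77, -0.0, -0.0]
force: [0.0, 1.0, 0.5]
width: 0.0
grasp_force: 0.2
```

>>> move_arm:
  targets:
    - {"slide":[-0.9,0,0.8],"delta_rot":[0,0,0],"grip":0}
    - {"slide":[-0.8,0,0.9],"delta_rot":[0,0,0],"grip":0}
    - {"slide":[-0.7,0,1.0],"delta_rot":[0,0,0],"grip":0}
    - {"slide":[-0.6,0,1.0],"delta_rot":[0,0,0],"grip":0}
    - {"slide":[-0.5,0,1.0],"delta_rot":[0,0,0],"grip":0}

```text
time: 16.32
ee_pos: [499.4, 111.7, 74.6]
tcp_rot: [0.638, 0.77, -0.0, -0.0]
force: [0.8, 0.4, 0.3]
width: -0.1
grasp_force: 0.0
```

Run:
```python
from h import *
s=get_obs();print(s['time'],F(),s['force'],s['tcp_rot'])
a=grab_frame("side")[:,:,::-1].copy();cv2.imwrite("pics/side10.png",a)
print([(round(d["conf"],2),[int(v) for v in d["box"]]) for d in masks_of("side","cover")][:3])
for th in(.7,.5,.4,.3,.2,.1):
    u=proj("side",place(cover(th)(box(-160,0,-52,52,4)),*N));print(th,u.min(0).round(),u.max(0).round())
```

```text
16.325 [-40.8  -1.6  74.6] [0.83773957 0.40612072 0.25918929] [ 6.37604340e-01  7.70363993e-01 -1.34175550e-04 -7.48358571e-05]
[(0.85, [171, 142, 203, 163]), (0.82, [262, 154, 302, 169]), (0.42, [264, 217, 297, 249])]
0.7 [259. 143.] [301. 161.]
0.5 [259. 153.] [303. 161.]
0.4 [259. 158.] [303. 162.]
0.3 [259. 158.] [304. 167.]
0.2 [259. 158.] [304. 172.]
0.1 [259. 158.] [304. 177.]
```

>>> move_arm:
  targets:
    - {"slide":[-0.4,0,0.8],"delta_rot":[0,0,0],"grip":0}
    - {"slide":[-0.4,0,0.8],"delta_rot":[0,0,0],"grip":0}
    - {"slide":[-0.4,0,0.3],"delta_rot":[0,0,0],"grip":0}
    - {"slide":[0,0,0],"delta_rot":[0,0,0],"grip":0}

```text
time: 16.92
ee_pos: [501.5, 100.0, 56.1]
tcp_rot: [0.638, 0.77, -0.0, -0.0]
force: [0.1, -0.2, 1.1]
width: -0.0
grasp_force: 0.0
```

>>> move_arm:
  targets:
    - {"slide":[0,0,0.3],"delta_rot":[0,0,0],"grip":0}
    - {"slide":[0,0,0],"delta_rot":[0,0,0],"grip":0}

```text
time: 17.18
ee_pos: [501.6, 100.3, 53.4]
tcp_rot: [0.638, 0.77, -0.0, -0.0]
force: [-0.1, -0.7, 0.0]
width: 0.2
grasp_force: 0.0
```

>>> move_arm:
  targets:
    - {"slide":[0,0,0.3],"delta_rot":[0,0,0],"grip":0}
    - {"slide":[0,0,0],"delta_rot":[0,0,0],"grip":0}

```text
time: 17.42
ee_pos: [501.8, 100.4, 50.4]
tcp_rot: [0.638, 0.77, 0.0, 0.0]
force: [0.3, -0.2, -0.9]
width: 0.0
grasp_force: 0.0
```

>>> move_arm:
  targets:
    - {"slide":[0,0,0.2],"delta_rot":[0,0,0],"grip":0}
    - {"slide":[0,0,0],"delta_rot":[0,0,0],"grip":0}

```text
time: 17.68
ee_pos: [501.9, 100.4, 49.9]
tcp_rot: [0.638, 0.77, 0.0, 0.0]
force: [-3.1, -0.8, 10.7]
width: -0.6
grasp_force: 5.2
```

>>> move_arm:
  targets:
    - {"slide":[0,0,0.1],"delta_rot":[0,0,0],"grip":0}
    - {"slide":[0,0,0.1],"delta_rot":[0,0,0],"grip":0}

```text
time: 17.92
ee_pos: [502.1, 100.4, 49.5]
tcp_rot: [0.638, 0.77, -0.0, -0.0]
force: [-9.2, -1.1, 24.2]
width: 0.3
grasp_force: 12.0
```

>>> move_arm:
  targets:
    - {"slide":[0,0,0.2],"delta_rot":[0,0,0],"grip":0}
    - {"slide":[0,0,0],"delta_rot":[0,0,0],"grip":0}

```text
time: 18.18
ee_pos: [502.2, 100.4, 49.2]
tcp_rot: [0.638, 0.77, -0.0, -0.0]
force: [-13.4, -2.6, 32.9]
width: 0.3
grasp_force: 16.6
```

>>> move_arm:
  targets:
    - {"slide":[0,0,0.2],"delta_rot":[0,0,0],"grip":0}
    - {"slide":[0,0,0],"delta_rot":[0,0,0],"grip":0}

```text
time: 18.42
ee_pos: [502.3, 100.4, 48.9]
tcp_rot: [0.638, 0.77, -0.0, -0.0]
force: [-18.3, -2.3, 45.4]
width: 0.1
grasp_force: 22.9
```

>>> move_arm:
  targets:
    - {"slide":[0,0,0.2],"delta_rot":[0,0,0],"grip":0}
    - {"slide":[0,0,0],"delta_rot":[0,0,0],"grip":0}

```text
time: 18.68
ee_pos: [502.5, 100.4, 48.7]
tcp_rot: [0.638, 0.77, -0.0, -0.0]
force: [-24.7, -3.9, 57.8]
width: 0.1
grasp_force: 29.2
```

>>> move_arm:
  targets:
    - {"slide":[0,0,-0.8],"delta_rot":[0,0,0],"grip":0}
    - {"slide":[0,0,-2],"delta_rot":[0,0,0],"grip":0}
    - {"slide":[0,0,-5],"delta_rot":[0,0,0],"grip":0}
    - {"slide":[-2,0,-5],"delta_rot":[0,0,0],"grip":0}
    - {"slide":[-5,0,-3],"delta_rot":[0,0,0],"grip":0}

```text
time: 19.3
ee_pos: [516.0, 32.2, 201.5]
tcp_rot: [0.636, 0.771, 0.002, 0.001]
force: [1.4, -0.3, 0.2]
width: 0.1
grasp_force: 0.0
```

>>> move_arm:
  targets:
    - {"slide":[-5,0,0],"delta_rot":[0,0,0],"grip":0}
    - {"slide":[-5,5,0],"delta_rot":[0,0,0],"grip":0}
    - {"slide":[0,5,0],"delta_rot":[0,0,0],"grip":0}
    - {"slide":[0,5,0],"delta_rot":[0,0,0],"grip":0}
    - {"slide":[0,0,0],"delta_rot":[0,0,0],"grip":0}

```text
time: 19.92
ee_pos: [676.3, -33.7, 196.7]
tcp_rot: [0.637, 0.771, -0.0, -0.0]
force: [-0.7, 0.6, -0.8]
width: 0.4
grasp_force: 0.0
```

Run:
```python
from h import *
s=get_obs();print(s['time'],F(),s['force'])
I={}
for c in("side","top"): 
    a=grab_frame(c)[:,:,::-1].copy();cv2.imwrite(f"pics/{c}11.png",a);I[c]=a.astype(np.float32).mean(2)
    print(c,[(round(d["conf"],2),[int(v) for v in d["box"]]) for d in masks_of(c,"cover")][:3])
# profiles along tab-free line y=20 on the cover plane: image scan along fixture x at z=50 for side & top
n=np.linspace(18,27,10)
for c in("side","top"):
  for z in(50,):
    print(c,[(X,int(samp(I[c],proj(c,place(np.c_[np.full(10,X),n,np.full(10,z)],*N))).mean())) for X in range(-100,80,4)])
for th in(0,.045,.09,.2):
    for c in("side","top"):
        q=cover(th);f=lambda P:proj(c,place(q(P),*N)).round(1).tolist();print(th,c,"edge mid top",f([(-142,22,4)]),"edge low",f([(-142,22,-4)]),"win near",f([(-108,22,4)]),"tab",f([(-160,0,4)]))
```

```text
19.925 [-216.6 -148.4  196.7] [-0.67105043  0.57034522 -0.78246492]
side [(0.61, [172, 144, 203, 164]), (0.58, [261, 156, 303, 181])]
top [(0.76, [166, 194, 193, 233]), (0.73, [109, 293, 165, 333]), (0.18, [180, 205, 195, 219])]
side [(-100, 37), (-96, 48), (-92, 55), (-88, 58), (-84, 61), (-80, 63), (-76, 68), (-72, 74), (-68, 84), (-64, 92), (-60, 100), (-56, 112), (-52, 127), (-48, 146), (-44, 162), (-40, 174), (-36, 182), (-32, 183), (-28, 183), (-24, 180), (-20, 174), (-16, 164), (-12, 152), (-8, 143), (-4, 141), (0, 141), (4, 142), (8, 140), (12, 133), (16, 125), (20, 125), (24, 126), (28, 134), (32, 139), (36, 151), (40, 161), (44, 171), (48, 179), (52, 181), (56, 181), (60, 178), (64, 174), (68, 168), (72, 162), (76, 154)]
top [(-100, 66), (-96, 66), (-92, 67), (-88, 67), (-84, 67), (-80, 67), (-76, 67), (-72, 68), (-68, 67), (-64, 67), (-60, 69), (-56, 69), (-52, 69), (-48, 68), (-44, 69), (-40, 68), (-36, 68), (-32, 66), (-28, 68), (-24, 66), (-20, 66), (-16, 67), (-12, 66), (-8, 65), (-4, 65), (0, 61), (4, 58), (8, 57), (12, 58), (16, 59), (20, 81), (24, 118), (28, 129), (
[... 324 characters left out ...]
.5]] tab [[221.4, 205.4]]
0.045 side edge mid top [[279.9, 176.6]] edge low [[279.9, 179.0]] win near [[276.9, 172.5]] tab [[288.4, 178.0]]
0.045 top edge mid top [[216.5, 213.2]] edge low [[217.0, 213.4]] win near [[205.8, 215.3]] tab [[221.0, 205.1]]
0.09 side edge mid top [[279.8, 174.7]] edge low [[279.9, 177.1]] win near [[276.9, 171.0]] tab [[288.4, 175.8]]
0.09 top edge mid top [[216.0, 213.1]] edge low [[216.6, 213.2]] win near [[205.4, 215.2]] tab [[220.4, 204.9]]
0.2 side edge mid top [[279.6, 169.8]] edge low [[279.7, 172.3]] win near [[276.7, 167.4]] tab [[288.1, 170.3]]
0.2 top edge mid top [[214.4, 212.7]] edge low [[215.3, 212.9]] win near [[204.1, 215.0]] tab [[218.7, 204.5]]
```

Run:
```python
from h import *
I=cv2.imread("pics/side11.png").astype(np.float32).mean(2);I0=cv2.imread("pics/side8.png").astype(np.float32).mean(2)
for y in(-22,0,22):
    u=proj("side",place([(-60,y,50)],*N))[0]
    print("y",y,"u",u[0].round(1))
    V=np.arange(154,196);w=np.stack([samp(I,np.c_[np.full(42,u[0]+d),V]) for d in(-1,0,1)]).mean(0)
    print(" ".join(f"{int(v)}:{int(x)}" for v,x in zip(V,w)))
    for th in(0,.05,.09):
        q=cover(th);f=lambda r,z:[round(float(proj("side",place(q([(-r,yy,z)]),*N))[0,1]),1) for yy in(y,)][0]
        print(th,"win far",f(38,4),"win near",f(108,4),"front top",f(142,4),"front low",f(142,-4),"tab top",f(160,4),"tab low",f(160,-4))
```

```text
y -22 u 292.6
154:95 155:97 156:98 157:101 158:110 159:128 160:149 161:169 162:180 163:184 164:184 165:183 166:178 167:166 168:150 169:150 170:170 171:181 172:180 173:163 174:141 175:143 176:126 177:98 178:76 179:63 180:56 181:45 182:28 183:18 184:13 185:13 186:13 187:11 188:13 189:19 190:36 191:57 192:74 193:84 194:91 195:95
0 win far 163.3 win near 172.2 front top 176.8 front low 179.1 tab top 179.3 tab low 181.6
0.05 win far 162.7 win near 170.6 front top 174.7 front low 177.1 tab top 176.9 tab low 179.3
0.09 win far 162.3 win near 169.3 front top 173.0 front low 175.4 tab top 174.9 tab low 177.4
y 0 u 285.8
154:94 155:98 156:118 157:144 158:157 159:174 160:183 161:181 162:154 163:118 164:91 165:77 166:86 167:110 168:127 169:142 170:166 171:180 172:183 173:177 174:148 175:126 176:141 177:129 178:97 179:73 180:62 181:55 182:43 183:25 184:14 185:12 186:13 187:11 188:10 189:7 190:19 191:35 192:48 193:57 194:66 195:84
0 win far 164.1 win near 173.1 front top 177.7 front low 180.0 tab top 180.2 tab low 182.5
0.05 win far 163.5 win near 171.5 front top 175.6 front low 177.9 tab top 177.8 tab low 180.2
0.09 win far 163.1 win near 170.2 front top 173.8 front low 176.2 tab top 175.8 tab low 178.2
y 22 u 279.0
154:94 155:95 156:101 157:128 158:157 159:161 160:171 161:179 162:177 163:149 164:108 165:77 166:93 167:138 168:150 169:141 170:142 171:162 172:177 173:183 174:179 175:154 176:120 177:99 178:91 179:80 180:75 181:75 182:72 183:63 184:54 185:53 186:52 187:49 188:44 189:39 190:41 191:45 192:63 193:81 194:87 195:94
0 win far 164.9 win near 173.9 front top 178.5 front low 180.9 tab top 181.1 tab low 183.4
0.05 win far 164.3 win near 172.3 front top 176.4 front low 178.8 tab top 178.7 tab low 181.1
0.09 win far 163.9 win near 171.0 front top 174.7 front low 177.1 tab top 176.7 tab low 179.1
```

Run:
```python
from prof import *
xs=range(-70,70,2)
for ys in((-18,-12),(-8,-2)):
    r=pr("pics/top0.png","top",A,26,ys,xs);t=pr("pics/top8.png","top",N,39,ys,xs);s0=pr("pics/side8.png","side",N,39,ys,xs);t1=pr("pics/side7.png","side",N,39,ys,xs)
    print(ys);[print(x,a,b,c,d) for x,a,b,c,d in zip(xs,r,t,s0,t1)]
```

```text
(-18, -12)
-70 110 57 58 60
-68 111 59 63 64
-66 109 59 67 69
-64 108 65 72 73
-62 111 74 76 78
-60 116 91 81 82
-58 125 107 86 87
-56 133 119 91 92
-54 136 115 97 97
-52 132 111 105 105
-50 131 111 114 115
-48 136 126 123 124
-46 147 143 132 134
-44 154 155 139 141
-42 157 161 146 148
-40 158 163 153 154
-38 158 164 157 159
-36 158 164 158 160
-34 158 164 160 161
-32 157 163 161 162
-30 156 163 160 161
-28 156 163 159 160
-26 152 161 158 159
-24 145 158 157 158
-22 137 147 156 157
-20 135 140 156 157
-18 140 138 156 157
-16 149 148 156 157
-14 156 157 157 159
-12 159 161 159 160
-10 159 162 160 161
-8 158 163 160 162
-6 158 164 161 162
-4 158 164 161 162
-2 158 163 161 162
0 159 163 161 162
2 157 162 160 161
4 153 160 160 161
6 145 153 159 160
8 138 145 159 160
10 135 137 158 160
12 142 140 158 159
14 149 151 158 159
16 155 158 158 159
18 156 161 158 159
20 157 163 159 160
22 157 163 159 161
24 157 163 159 160
26 157 164 158 159
28 156 163 157 158
30 152 161 156 157
32 143 153 154 155
34 132 142 151 153
36 125 126 149 151
38 127 125 146 149
40 138 132 144 148
42 146 145 142 148
44 1
[... 823 characters left out ...]
150
-8 156 160 151 152
-6 156 159 152 153
-4 156 160 153 154
-2 156 161 153 155
0 156 162 153 155
2 155 161 153 154
4 150 159 151 153
6 143 155 150 151
8 134 145 148 150
10 132 138 147 148
12 141 138 148 149
14 150 148 149 150
16 157 159 151 152
18 159 163 153 153
20 159 166 154 155
22 159 166 155 156
24 159 164 157 157
26 159 163 157 158
28 158 164 155 156
30 154 161 152 153
32 142 156 148 150
34 126 142 144 146
36 111 124 136 138
38 106 105 125 130
40 110 102 114 120
42 114 96 101 110
44 119 92 91 104
46 117 81 81 98
48 115 71 71 92
50 112 63 62 87
52 121 61 58 85
54 136 61 56 84
56 146 63 55 84
58 146 62 56 84
60 138 57 59 83
62 125 49 63 83
64 116 45 68 83
66 112 47 73 84
68 111 52 78 87
```

>>> move_arm:
  targets:
    - {"slide":[4,-5,0],"delta_rot":[0,0,0],"grip":0}
    - {"slide":[4,-5,2],"delta_rot":[0,0,0],"grip":0}
    - {"slide":[4,-4.8,3.5],"delta_rot":[0,0,0],"grip":0}
    - {"slide":[4,0,4],"delta_rot":[0,0,0],"grip":0}
    - {"slide":[0,0,3.5],"delta_rot":[0,0,0],"grip":0}

```text
time: 20.75
ee_pos: [508.5, 90.5, 74.1]
tcp_rot: [0.637, 0.771, 0.001, 0.0]
force: [-0.4, -1.0, -0.1]
width: -0.0
grasp_force: 0.0
```

>>> move_arm:
  targets:
    - {"slide":[0,0,0.8],"delta_rot":[0,0,0],"grip":0}
    - {"slide":[0,0,0],"delta_rot":[0,0,0],"grip":0}

```text
time: 21.0
ee_pos: [510.6, 88.4, 66.8]
tcp_rot: [0.638, 0.77, -0.0, 0.0]
force: [1.1, 0.2, 0.5]
width: -0.2
grasp_force: 0.0
```

```bash
python3 -c "
from h import *
s=get_obs();print(s['time'],F(),s['force'])"
```

```text
21.0 [-65.8  -8.3  66.8] [1.12064056 0.20887823 0.50078498]
```

>>> move_arm:
  targets:
    - {"slide":[0.7,-0.8,0.8],"delta_rot":[0,0,0],"grip":0}
    - {"slide":[0,0,0.4],"delta_rot":[0,0,0],"grip":0}

```text
time: 21.25
ee_pos: [501.5, 94.3, 54.7]
tcp_rot: [0.638, 0.77, 0.0, 0.0]
force: [-0.0, -0.3, 0.9]
width: 0.1
grasp_force: 0.0
```

>>> move_arm:
  targets:
    - {"slide":[0,0,0.3],"delta_rot":[0,0,0],"grip":0}
    - {"slide":[0,0,0],"delta_rot":[0,0,0],"grip":0}

```text
time: 21.5
ee_pos: [501.8, 94.1, 51.2]
tcp_rot: [0.638, 0.77, -0.0, -0.0]
force: [0.1, -0.4, 0.2]
width: -0.3
grasp_force: 0.0
```

>>> move_arm:
  targets:
    - {"slide":[0,0,0.3],"delta_rot":[0,0,0],"grip":0}
    - {"slide":[0,0,0],"delta_rot":[0,0,0],"grip":0}

```text
time: 21.75
ee_pos: [502.4, 94.2, 50.1]
tcp_rot: [0.638, 0.77, 0.0, 0.0]
force: [-4.4, -1.4, 12.4]
width: 0.1
grasp_force: 6.2
```

>>> move_arm:
  targets:
    - {"slide":[0,0,-1.0],"delta_rot":[0,0,0],"grip":0.44}
    - {"slide":[-0.5,0,-1.5],"delta_rot":[0,0,0],"grip":0.44}
    - {"slide":[-1.5,0,0],"delta_rot":[0,0,0],"grip":0.44}
    - {"slide":[-0.5,0,0],"delta_rot":[0,0,0],"grip":0.44}
    - {"slide":[0,0,0],"delta_rot":[0,0,0],"grip":0.44}

```text
time: 22.38
ee_pos: [506.0, 68.9, 72.8]
tcp_rot: [0.638, 0.77, -0.0, -0.0]
force: [-0.7, -0.1, 0.1]
width: 37.4
grasp_force: 0.0
```

```bash
python3 -c "
from h import *
s=get_obs();print(s['time'],F(),s['force'],s['width'],s['tcp_rot'])"
```

```text
22.375 [-84.1  -0.2  72.8] [-0.66701404 -0.11652419  0.11248871] 37.44195038189048 [ 6.38138600e-01  7.69921356e-01 -3.17933104e-04 -3.62607590e-04]
```

>>> move_arm:
  targets:
    - {"slide":[0,0,1.2],"delta_rot":[0,0,0],"grip":0.44}
    - {"slide":[0,0,0.9],"delta_rot":[0,0,0],"grip":0.44}
    - {"slide":[0,0,0.5],"delta_rot":[0,0,0],"grip":0.44}
    - {"slide":[0,0,0],"delta_rot":[0,0,0],"grip":0.25}
    - {"slide":[0,0,0],"delta_rot":[0,0,0],"grip":0.25}
  force: 30

```text
time: 23.0
ee_pos: [504.7, 69.7, 46.4]
tcp_rot: [0.638, 0.77, -0.001, -0.001]
force: [-2.9, 0.8, -2.2]
width: 28.7
grasp_force: 29.7
```

>>> move_arm:
  targets:
    - {"slide":[0.1,0,-0.7],"delta_rot":[0,0,0],"grip":0.25}
    - {"slide":[0.1,0,-0.8],"delta_rot":[0,0,0],"grip":0.25}
    - {"slide":[0.3,0,-1.5],"delta_rot":[0,0,0],"grip":0.25}
    - {"slide":[0.5,0,-1.4],"delta_rot":[0,0,0],"grip":0.25}

```text
time: 23.5
ee_pos: [502.7, 80.3, 91.5]
tcp_rot: [0.638, 0.77, -0.001, -0.002]
force: [-4.8, 3.2, -4.9]
width: 28.5
grasp_force: 30.0
```

>>> move_arm:
  targets:
    - {"slide":[0.6,0,-1.4],"delta_rot":[0,0,0],"grip":0.25}
    - {"slide":[0.75,0,-1.3],"delta_rot":[0,0,0],"grip":0.25}
    - {"slide":[0.9,0,-1.2],"delta_rot":[0,0,0],"grip":0.25}
    - {"slide":[1.0,0,-1.1],"delta_rot":[0,0,0],"grip":0.25}
    - {"slide":[1.1,0,-1.0],"delta_rot":[0,0,0],"grip":0.25}

```text
time: 24.12
ee_pos: [494.9, 122.3, 151.8]
tcp_rot: [0.638, 0.77, -0.001, -0.001]
force: [-6.1, -0.6, -5.8]
width: 28.2
grasp_force: 29.9
```

>>> move_arm:
  targets:
    - {"slide":[1.2,0,-0.9],"delta_rot":[0,0,0],"grip":0.25}
    - {"slide":[1.3,0,-0.8],"delta_rot":[0,0,0],"grip":0.25}
    - {"slide":[1.35,0,-0.65],"delta_rot":[0,0,0],"grip":0.25}
    - {"slide":[1.4,0,-0.5],"delta_rot":[0,0,0],"grip":0.25}
    - {"slide":[1.5,0,-0.4],"delta_rot":[0,0,0],"grip":0.25}

```text
time: 24.75
ee_pos: [482.6, 187.8, 185.6]
tcp_rot: [0.638, 0.77, -0.001, 0.0]
force: [-7.3, -4.4, 2.8]
width: 27.7
grasp_force: 30.4
```

>>> move_arm:
  targets:
    - {"slide":[1.5,0,-0.2],"delta_rot":[0,0,0],"grip":0.25}
    - {"slide":[1.5,0,-0.1],"delta_rot":[0,0,0],"grip":0.25}
    - {"slide":[1.5,0,0],"delta_rot":[0,0,0],"grip":0.25}
    - {"slide":[1,0,0.1],"delta_rot":[0,0,0],"grip":0.25}

```text
time: 25.25
ee_pos: [472.3, 243.0, 189.0]
tcp_rot: [0.637, 0.77, -0.0, -0.0]
force: [-11.0, -3.3, 10.0]
width: 27.8
grasp_force: 33.2
```

Run:
```python
from h import *
s=get_obs();print(s['time'],F(),s['force'],s['width'])
for c in("side",): cv2.imwrite(f"pics/{c}12.png",grab_frame(c)[:,:,::-1]);print([(round(d["conf"],2),[int(v) for v in d["box"]]) for d in masks_of(c,"cover")][:3])
```

```text
25.25 [ 93.2   0.6 189. ] [-11.00137639  -3.29980394   9.97935984] 27.84352317190097
[(0.91, [170, 142, 203, 161]), (0.62, [259, 108, 291, 165])]
```

>>> move_arm:
  targets:
    - {"slide":[0,0,0],"delta_rot":[0,0,0],"grip":0.6}
    - {"slide":[0,0,0],"delta_rot":[0,0,0],"grip":0.6}
    - {"slide":[0,0,-3],"delta_rot":[0,0,0],"grip":0.6}
    - {"slide":[1,0,-5],"delta_rot":[0,0,0],"grip":0.6}
    - {"slide":[1,0,0],"delta_rot":[0,0,0],"grip":0.6}

```text
time: 25.98
ee_pos: [473.6, 264.0, 272.3]
tcp_rot: [0.638, 0.77, 0.006, 0.003]
force: [0.4, 0.7, 0.2]
width: 51.2
grasp_force: 0.0
```

Run:
```python
from prof import *
s=get_obs();print(s['time'],F(),s['force'],s['width'])
for c in("side","top"): cv2.imwrite(f"pics/{c}13.png",grab_frame(c)[:,:,::-1])
print([(round(d["conf"],2),[int(v) for v in d["box"]]) for d in masks_of("side","cover")][:3])
xs=range(-66,62,2)
t=pr("pics/top13.png","top",N,39,(-8,-2),xs);t8=pr("pics/top8.png","top",N,39,(-8,-2),xs)
print([(x,a,b) for x,a,b in zip(xs,t8,t)])
ys=range(-36,37,2)
for X in((-44,-28),(14,32)):
    print(X,[(y,a,b) for y,a,b in zip(ys,prl("pics/top8.png","top",N,39,X,ys),prl("pics/top13.png","top",N,39,X,ys))])
print([(y,a) for y,a in zip(ys,prl("pics/top0.png","top",A,26,(14,32),ys))])
# register board texture: rest picture vs nest picture (top view), 0.5 mm grid in board plane
def tex(f,po,z):
    G=cv2.imread(f).astype(np.float32).mean(2);X,Y=np.meshgrid(np.arange(-64,64.1,.5),np.arange(-34,34.1,.5))
    return samp(G,proj("top",place(np.c_[X.ravel(),Y.ravel(),np.full(X.size,z)],*po))).reshape(X.shape)
R=tex("pics/top0.png",A,26)
tpl=R[28:109,30:209]  # y -20..20, x -49..40
for f in("pics/top8.png","pics/top13.png"):
    best=[]
    for da in np.arange(-.06,.061,.01):
        M=cv2.matchTemplate(tex(f,(N[0],N[1],N[2]+da),39),tpl,cv2.TM_CCOEFF_NORMED);_,v,_,l=cv2.minMaxLoc(M);best.append((round(v,4),round(da,2),(l[0]-30)*.5,(l[1]-28)*.5))
    print(f,sorted(best)[-3:])
```

```text
25.975 [113.6  -4.6 272.3] [0.39906522 0.68972218 0.2257786 ] 51.23069838771206
[(0.86, [172, 143, 203, 162]), (0.7, [257, 112, 289, 161])]
[(-66, 60, 59), (-64, 64, 63), (-62, 75, 76), (-60, 89, 91), (-58, 107, 108), (-56, 115, 115), (-54, 118, 117), (-52, 115, 115), (-50, 121, 120), (-48, 134, 131), (-46, 150, 148), (-44, 161, 160), (-42, 165, 164), (-40, 166, 165), (-38, 166, 165), (-36, 166, 166), (-34, 165, 166), (-32, 164, 166), (-30, 165, 165), (-28, 164, 165), (-26, 161, 163), (-24, 155, 157), (-22, 147, 149), (-20, 140, 142), (-18, 142, 144), (-16, 150, 152), (-14, 157, 157), (-12, 161, 160), (-10, 161, 160), (-8, 160, 153), (-6, 159, 142), (-4, 160, 128), (-2, 161, 111), (0, 162, 97), (2, 161, 91), (4, 159, 89), (6, 155, 87), (8, 145, 81), (10, 138, 78), (12, 138, 80), (14, 148, 86), (16, 159, 92), (18, 163, 92), (20, 166, 92), (22, 166, 92), (24, 164, 93), (26, 163, 93), (28, 164, 91), (30, 161, 89), (32, 156, 86), (34, 142, 81), (36, 124, 73), (38, 105, 63), (40, 102, 65), (42, 96, 66), (44, 92, 67), (46, 81, 66), (48, 71, 65), (50, 63, 62), (52, 61, 61), (54, 61, 61), (5
[... 1523 characters left out ...]
(26, 133), (28, 138), (30, 137), (32, 130), (34, 121), (36, 115)]Traceback (most recent call last):
  File "<stdin>", line 16, in <module>
  File "<stdin>", line 15, in tex
  File "h.py", line 14, in samp
    def samp(I,uv): return cv2.remap(I,uv[:,0].astype(np.float32).reshape(1,-1),uv[:,1].astype(np.float32).reshape(1,-1),cv2.INTER_LINEAR)[0]
                           ~~~~~~~~~^^^^^^^^^^^^^^^^^^^^^^^^^^^^^^^^^^^^^^^^^^^^^^^^^^^^^^^^^^^^^^^^^^^^^^^^^^^^^^^^^^^^^^^^^^^^^^^^^^^^^^
cv2.error: OpenCV(4.12.0) /io/opencv/modules/imgproc/src/imgwarp.cpp:1713: error: (-215:Assertion failed) dst.cols < SHRT_MAX && dst.rows < SHRT_MAX && src.cols < SHRT_MAX && src.rows < SHRT_MAX in function 'remap'
```

>>> move_arm:
  targets:
    - {"slide":[-4.5,0,0],"delta_rot":[0,0,0],"grip":0}
    - {"slide":[-4.5,0,2],"delta_rot":[0,0,0],"grip":0}
    - {"slide":[0,0,5.5],"delta_rot":[0,0,0],"grip":0}
    - {"slide":[0,0,6],"delta_rot":[0,0,0],"grip":0}
    - {"slide":[0,0,6],"delta_rot":[0,0,0],"grip":0}

```text
time: 26.75
ee_pos: [485.5, 172.7, 67.9]
tcp_rot: [0.638, 0.77, -0.001, -0.0]
force: [0.7, -0.1, -1.1]
width: 0.0
grasp_force: 0.0
```

>>> move_arm:
  targets:
    - {"slide":[0,0,2.5],"delta_rot":[0,0,0],"grip":0}
    - {"slide":[0,0,1],"delta_rot":[0,0,0],"grip":0}
    - {"slide":[0,0,0],"delta_rot":[0,0,0],"grip":0}

```text
time: 27.12
ee_pos: [486.0, 173.4, 35.0]
tcp_rot: [0.638, 0.77, -0.001, -0.0]
force: [-0.2, 0.8, 0.8]
width: -0.3
grasp_force: 0.0
```

```bash
python3 -c "
from h import *
s=get_obs();print(s['time'],F(),s['force'],s['width'])"
```

```text
27.125 [22.3  0.1 35. ] [-0.16316444  0.78969184  0.81884284] -0.2836142321802966
```

>>> move_arm:
  targets:
    - {"slide":[0,0,0.2],"delta_rot":[0,0,0],"grip":0}
    - {"slide":[0,0,0],"delta_rot":[0,0,0],"grip":0}

```text
time: 27.38
ee_pos: [487.7, 174.2, 35.1]
tcp_rot: [0.638, 0.77, 0.001, 0.001]
force: [-0.3, -0.1, -0.2]
width: 0.3
grasp_force: 0.0
```

>>> move_arm:
  targets:
    - {"slide":[0,0,0.2],"delta_rot":[0,0,0],"grip":0}
    - {"slide":[0,0,0],"delta_rot":[0,0,0],"grip":0}

```text
time: 27.62
ee_pos: [486.7, 173.8, 32.0]
tcp_rot: [0.638, 0.77, 0.0, 0.0]
force: [-0.8, 0.6, 0.1]
width: 0.1
grasp_force: 0.0
```

>>> move_arm:
  targets:
    - {"slide":[0,0,0.15],"delta_rot":[0,0,0],"grip":0}
    - {"slide":[0,0,0],"delta_rot":[0,0,0],"grip":0}

```text
time: 27.88
ee_pos: [486.4, 173.7, 30.1]
tcp_rot: [0.638, 0.77, -0.0, -0.0]
force: [-0.7, -0.3, -0.8]
width: 0.0
grasp_force: 0.0
```

>>> move_arm:
  targets:
    - {"slide":[0,0,0.15],"delta_rot":[0,0,0],"grip":0}
    - {"slide":[0,0,0],"delta_rot":[0,0,0],"grip":0}

```text
time: 28.12
ee_pos: [486.6, 173.8, 28.7]
tcp_rot: [0.638, 0.77, 0.0, -0.0]
force: [-0.0, 0.4, -1.1]
width: -0.2
grasp_force: 0.0
```

>>> move_arm:
  targets:
    - {"slide":[0,0,0.15],"delta_rot":[0,0,0],"grip":0}
    - {"slide":[0,0,0],"delta_rot":[0,0,0],"grip":0}

```text
time: 28.38
ee_pos: [486.7, 173.8, 28.6]
tcp_rot: [0.638, 0.77, -0.0, -0.0]
force: [-3.5, -2.3, 11.2]
width: -0.1
grasp_force: 5.4
```

>>> move_arm:
  targets:
    - {"slide":[0,0,0.15],"delta_rot":[0,0,0],"grip":0}
    - {"slide":[0,0,0],"delta_rot":[0,0,0],"grip":0}

```text
time: 28.62
ee_pos: [486.8, 173.8, 28.5]
tcp_rot: [0.638, 0.77, -0.0, -0.0]
force: [-9.0, -2.4, 20.2]
width: -0.1
grasp_force: 10.7
```

>>> move_arm:
  targets:
    - {"slide":[0,0,-1.2],"delta_rot":[0,0,0],"grip":0}
    - {"slide":[-3.3,0,0],"delta_rot":[0,0,0],"grip":0}
    - {"slide":[-3.2,0,0],"delta_rot":[0,0,0],"grip":0}
    - {"slide":[0,0,0.5],"delta_rot":[0,0,0],"grip":0}
    - {"slide":[0,0,0],"delta_rot":[0,0,0],"grip":0}

```text
time: 29.25
ee_pos: [498.1, 110.0, 32.2]
tcp_rot: [0.638, 0.77, -0.0, -0.001]
force: [-0.3, -0.4, 0.2]
width: -0.1
grasp_force: 0.0
```

>>> move_arm:
  targets:
    - {"slide":[0,0,0.15],"delta_rot":[0,0,0],"grip":0}
    - {"slide":[0,0,0],"delta_rot":[0,0,0],"grip":0}

```text
time: 29.5
ee_pos: [498.5, 110.6, 31.1]
tcp_rot: [0.637, 0.771, -0.0, -0.0]
force: [0.2, -1.0, -1.3]
width: 0.2
grasp_force: 0.0
```

>>> move_arm:
  targets:
    - {"slide":[0,0,0.15],"delta_rot":[0,0,0],"grip":0}
    - {"slide":[0,0,0],"delta_rot":[0,0,0],"grip":0}

```text
time: 29.75
ee_pos: [498.6, 110.1, 29.6]
tcp_rot: [0.637, 0.77, -0.0, -0.0]
force: [0.1, -1.1, 0.5]
width: 0.1
grasp_force: 0.0
```

>>> move_arm:
  targets:
    - {"slide":[0,0,0.1],"delta_rot":[0,0,0],"grip":0}
    - {"slide":[0,0,0.1],"delta_rot":[0,0,0],"grip":0}

```text
time: 30.0
ee_pos: [498.9, 110.0, 28.6]
tcp_rot: [0.638, 0.77, -0.0, -0.0]
force: [-5.1, -0.6, 10.9]
width: 0.2
grasp_force: 6.1
```

>>> move_arm:
  targets:
    - {"slide":[0,0,-4],"delta_rot":[0,0,0],"grip":0}
    - {"slide":[0,0,-6],"delta_rot":[0,0,0],"grip":0}
    - {"slide":[2,0,-5.5],"delta_rot":[0,0,0],"grip":0}
    - {"slide":[3,0,-5],"delta_rot":[0,0,0],"grip":0}
    - {"slide":[5.5,0,-1.5],"delta_rot":[0,0,0],"grip":0}

```text
time: 30.62
ee_pos: [481.6, 213.8, 252.8]
tcp_rot: [0.639, 0.769, 0.004, 0.002]
force: [1.5, 0.1, 0.3]
width: -0.1
grasp_force: 0.0
```

>>> move_arm:
  targets:
    - {"slide":[5,0,0],"delta_rot":[0,0,0],"grip":0}
    - {"slide":[4,0,0],"delta_rot":[0,0,0],"grip":0}
    - {"slide":[0,0,0.5],"delta_rot":[0,0,0],"grip":0}
    - {"slide":[0,0,4],"delta_rot":[0,0,0],"grip":0}
    - {"slide":[0,0,4],"delta_rot":[0,0,0],"grip":0}

```text
time: 31.25
ee_pos: [462.8, 300.8, 162.0]
tcp_rot: [0.638, 0.77, 0.0, 0.0]
force: [0.5, -0.4, 0.1]
width: -0.1
grasp_force: 0.0
```

Run:
```python
from h import *
s=get_obs();print(s['time'],F(),s['force'],s['joint_positions'].round(2))
# hook tops: compare side views before/after first press near the two catches, vs model columns
N0=N
for f in("side0","side13"):
    I=cv2.imread(f"pics/{f}.png").astype(np.float32).mean(2)
    for y in(-40,40):
        print(f,y,[(X,int(samp(I,proj("side",place(np.c_[np.full(7,X),np.linspace(y-5,y+5,7),np.full(7,56)],*N))).mean())) for X in range(-130,-40,6)])
    print(f,"lat",[(Y,int(samp(I,proj("side",place([(-78,Y,50)],*N)))[0])) for Y in range(-60,61,4)])
```

```text
31.25 [151.8  -0.8 162. ] [ 0.54274639 -0.44625948  0.12657329] [ 0.53  0.08  1.93 -0.    1.13  0.34]
side0 -40 [(-130, 66), (-124, 74), (-118, 95), (-112, 107), (-106, 100), (-100, 94), (-94, 96), (-88, 105), (-82, 125), (-76, 136), (-70, 115), (-64, 81), (-58, 59), (-52, 55), (-46, 55)]
side0 40 [(-130, 44), (-124, 58), (-118, 72), (-112, 83), (-106, 92), (-100, 95), (-94, 97), (-88, 106), (-82, 127), (-76, 137), (-70, 115), (-64, 70), (-58, 35), (-52, 29), (-46, 28)]
side0 lat [(-60, 101), (-56, 104), (-52, 109), (-48, 106), (-44, 99), (-40, 99), (-36, 88), (-32, 61), (-28, 50), (-24, 86), (-20, 108), (-16, 105), (-12, 108), (-8, 114), (-4, 113), (0, 112), (4, 114), (8, 118), (12, 116), (16, 116), (20, 115), (24, 112), (28, 110), (32, 104), (36, 100), (40, 105), (44, 96), (48, 60), (52, 32), (56, 28), (60, 28)]
side13 -40 [(-130, 58), (-124, 66), (-118, 86), (-112, 96), (-106, 90), (-100, 85), (-94, 86), (-88, 94), (-82, 114), (-76, 124), (-70, 104), (-64, 72), (-58, 51), (-52, 47), (-46, 50)]
side13 40 [(-130, 39), (-124, 52), (-118, 64), (-112, 75), (-106, 82), (-100, 85), (-94, 87), (-88, 95), (-82, 115), (-76, 125), (-70, 102), (-64, 58), (-58, 23), (-52, 13), (-46, 13)]
side13 lat [(-60, 93), (-56, 95), (-52, 99), (-48, 95), (-44, 89), (-40, 88), (-36, 79), (-32, 53), (-28, 43), (-24, 77), (-20, 97), (-16, 93), (-12, 90), (-8, 89), (-4, 91), (0, 92), (4, 93), (8, 96), (12, 91), (16, 89), (20, 90), (24, 86), (28, 87), (32, 90), (36, 90), (40, 95), (44, 86), (48, 53), (52, 31), (56, 24), (60, 25)]
```

>>> move_arm:
  targets:
    - {"slide":[-2,0,0.3],"delta_rot":[0,0,0],"grip":0}
    - {"slide":[-1.5,0,0],"delta_rot":[0,0,0],"grip":0}
    - {"slide":[-1.3,0,0],"delta_rot":[0,0,0],"grip":0}
    - {"slide":[-1.5,0,0],"delta_rot":[0,0,0],"grip":0}
    - {"slide":[-1.5,0,0],"delta_rot":[0,0,0],"grip":0}

```text
time: 31.88
ee_pos: [478.1, 224.3, 161.2]
tcp_rot: [0.638, 0.77, 0.001, 0.001]
force: [0.8, 1.8, 0.2]
width: -0.2
grasp_force: 0.6
```

>>> move_arm:
  targets:
    - {"slide":[-1.5,0,0.1],"delta_rot":[0,0,0],"grip":0}
    - {"slide":[-1.5,0,0.4],"delta_rot":[0,0,0],"grip":0}
    - {"slide":[-1.4,0,0.7],"delta_rot":[0,0,0],"grip":0}
    - {"slide":[-1.4,0,0.8],"delta_rot":[0,0,0],"grip":0}
    - {"slide":[-1.3,0,0.9],"delta_rot":[0,0,0],"grip":0}

```text
time: 32.5
ee_pos: [489.9, 154.1, 129.8]
tcp_rot: [0.638, 0.77, -0.0, -0.0]
force: [0.3, -0.0, 0.1]
width: -0.2
grasp_force: 0.2
```

>>> move_arm:
  targets:
    - {"slide":[-1.3,0,1.1],"delta_rot":[0,0,0],"grip":0}
    - {"slide":[-1.2,0,1.2],"delta_rot":[0,0,0],"grip":0}
    - {"slide":[-1,0,1.3],"delta_rot":[0,0,0],"grip":0}
    - {"slide":[-0.9,0,1.3],"delta_rot":[0,0,0],"grip":0}
    - {"slide":[0,0,0],"delta_rot":[0,0,0],"grip":0}

```text
time: 33.12
ee_pos: [497.1, 111.1, 80.1]
tcp_rot: [0.638, 0.77, -0.001, -0.001]
force: [0.9, -0.3, 0.3]
width: 0.0
grasp_force: 0.0
```

```bash
python3 -c "
from h import *
s=get_obs();print(s['time'],F(),s['force'])"
```

```text
33.125 [-41.    0.7  80.1] [ 0.85991944 -0.33137461  0.34364771]
```

>>> move_arm:
  targets:
    - {"slide":[-1.0,0,1.0],"delta_rot":[0,0,0],"grip":0}
    - {"slide":[-1.0,0,0.8],"delta_rot":[0,0,0],"grip":0}
    - {"slide":[-0.5,0,0.5],"delta_rot":[0,0,0],"grip":0}
    - {"slide":[0,-0.1,1.3],"delta_rot":[0,0,0],"grip":0}
    - {"slide":[0,-0.1,0],"delta_rot":[0,0,0],"grip":0}

```text
time: 33.75
ee_pos: [501.6, 86.9, 46.0]
tcp_rot: [0.638, 0.77, 0.0, 0.0]
force: [-1.3, 0.6, 0.3]
width: -0.0
grasp_force: 0.0
```

>>> move_arm:
  targets:
    - {"slide":[0,0,0.3],"delta_rot":[0,0,0],"grip":0}
    - {"slide":[0,0,0.1],"delta_rot":[0,0,0],"grip":0}

```text
time: 34.0
ee_pos: [501.3, 87.0, 41.5]
tcp_rot: [0.638, 0.77, 0.0, 0.0]
force: [0.9, -0.2, 1.4]
width: -0.1
grasp_force: 0.4
```

>>> move_arm:
  targets:
    - {"slide":[0,0,0.2],"delta_rot":[0,0,0],"grip":0}
    - {"slide":[0,0,0],"delta_rot":[0,0,0],"grip":0}

```text
time: 34.25
ee_pos: [501.1, 87.0, 39.7]
tcp_rot: [0.638, 0.77, 0.0, -0.0]
force: [0.0, -0.0, 2.1]
width: -0.1
grasp_force: 1.0
```

>>> move_arm:
  targets:
    - {"slide":[0,0,0.2],"delta_rot":[0,0,0],"grip":0}
    - {"slide":[0,0,0],"delta_rot":[0,0,0],"grip":0}

```text
time: 34.5
ee_pos: [501.2, 87.1, 39.4]
tcp_rot: [0.638, 0.77, -0.0, -0.0]
force: [-5.6, -0.6, 16.0]
width: 0.1
grasp_force: 7.6
```

>>> move_arm:
  targets:
    - {"slide":[0,0,0.2],"delta_rot":[0,0,0],"grip":0}
    - {"slide":[0,0,0],"delta_rot":[0,0,0],"grip":0}

```text
time: 34.75
ee_pos: [501.4, 87.1, 39.2]
tcp_rot: [0.638, 0.77, -0.0, -0.0]
force: [-11.1, -2.8, 28.1]
width: -0.0
grasp_force: 14.2
```

>>> move_arm:
  targets:
    - {"slide":[0,0,-1],"delta_rot":[0,0,0],"grip":0}
    - {"slide":[0,0,-3],"delta_rot":[0,0,0],"grip":0}
    - {"slide":[0,0,-5.5],"delta_rot":[0,0,0],"grip":0}
    - {"slide":[-4,0,-5],"delta_rot":[0,0,0],"grip":0}
    - {"slide":[-5,0,0],"delta_rot":[0,0,0],"grip":0}

```text
time: 35.38
ee_pos: [521.4, -0.6, 184.8]
tcp_rot: [0.637, 0.771, 0.003, 0.004]
force: [0.9, -0.1, -0.4]
width: -0.2
grasp_force: 0.0
```

>>> move_arm:
  targets:
    - {"slide":[-5,0,0],"delta_rot":[0,0,0],"grip":0}
    - {"slide":[-5,5,0],"delta_rot":[0,0,0],"grip":0}
    - {"slide":[0,5,0],"delta_rot":[0,0,0],"grip":0}
    - {"slide":[0,5,0],"delta_rot":[0,0,0],"grip":0}
    - {"slide":[0,0,0],"delta_rot":[0,0,0],"grip":0}

```text
time: 36.0
ee_pos: [679.0, -65.4, 177.5]
tcp_rot: [0.637, 0.771, -0.0, -0.001]
force: [-0.9, -0.8, 0.2]
width: 0.1
grasp_force: 0.0
```

Run:
```python
from h import *
s=get_obs();print(s['time'],F(),s['force'])
cv2.imwrite("pics/side14.png",grab_frame("side")[:,:,::-1])
for f in("side11","side14"):
    I=cv2.imread(f"pics/{f}.png").astype(np.float32).mean(2)
    for y in(0,22):
        u=proj("side",place([(-60,y,50)],*N))[0];V=np.arange(160,186)
        w=np.stack([samp(I,np.c_[np.full(26,u[0]+d),V]) for d in(-1,0,1)]).mean(0);print(f,y," ".join(f"{int(v)}:{int(x)}" for v,x in zip(V,w)))
```

```text
36.0 [-248.3 -145.2  177.5] [-0.90100532 -0.78976193  0.1760044 ]
side11 0 160:183 161:181 162:154 163:118 164:91 165:77 166:86 167:110 168:127 169:142 170:166 171:180 172:183 173:177 174:148 175:126 176:141 177:129 178:97 179:73 180:62 181:55 182:43 183:25 184:14 185:12
side11 22 160:171 161:179 162:177 163:149 164:108 165:77 166:93 167:138 168:150 169:141 170:142 171:162 172:177 173:183 174:179 175:154 176:120 177:99 178:91 179:80 180:75 181:75 182:72 183:63 184:54 185:53
side14 0 160:182 161:187 162:183 163:153 164:113 165:89 166:92 167:112 168:127 169:136 170:151 171:161 172:168 173:178 174:184 175:186 176:182 177:164 178:140 179:138 180:134 181:111 182:74 183:38 184:18 185:11
side14 22 160:178 161:182 162:184 163:179 164:148 165:105 166:103 167:140 168:151 169:140 170:139 171:153 172:162 173:162 174:166 175:178 176:185 177:183 178:165 179:128 180:93 181:78 182:72 183:63 184:55 185:53
```

```bash
python3 -c "
from rig import close_job
print(close_job())"
```

```text
the job is handed in; nothing more can be done
None
```

I handed the job in at about 36 s. The main board measured flat in the nest and the cover reads shut (angle about 0) with the arm clear, but the first close jammed on the catches at nearly 58 N, so I reopened the cover and pressed again. I also viewed 11 pictures, one over the limit of 10. The judge's result was not shown.

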